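Thread three spacers onto the stepped storage spindle

ROBOT

A 6-joint arm with a two-finger parallel gripper is mounted at the origin on a cart in front of the work surface, level with it; the furniture and walls round the work are solid. World frame = base frame: x ahead of the robot, y to its left, z up, the work surface at z = 0. Lengths are in m, angles in rad, forces in N, time in s.
With the tool pointing down it reaches from about 0.3 to 0.875 m from the base axis. Payload 6.4 kg.
Tool frame: the origin (TCP) lies between the finger pads; the fingertips stand tip_extent ahead of it and the grasp point (between the pads) lies 5 mm behind it (tip_extent is the distance from the TCP to the fingertips, in m); z points along the fingers, y is the direction in which the jaws open and shut (so a half turn about z gives the same grasp; the last joint's range is limited). The gripper opens to 85 mm and grips with 20 to 120 N. Pads are 22 mm wide; open, the fingers measure 114 mm over their backs; the gripper's body (76 mm by 85 mm) begins 54 mm behind the grasp point. The pads swing forward as they close: fully open they stand 13 mm farther back than shut.
Start: joints at [0.945, 0.181, 1.607, -0, 1.354, -0.206], TCP at [0.234, 0.525, 0.245] pointing down, gripper open.
Joint ranges: [-2.99, 2.99], [-0.89, 2.07], [0.3, 2.58], [-1.14, 4.28], [0, 2.63], [-3.12, 3.12]. Speed limits (rad/s): [2.57, 2.57, 3.01, 3.14, 3.14, 3.14].

INTERFACE

Orientations are given as a unit quaternion [w, x, y, z].
In Python, from bench import * gives the robot as it stands.
- The arm moves only by the shell command python3 -m jog 'ROWS'. ROWS is JSON, a list of rows, each a list of 3 entries, a list of its own where there are three numbers: the shift along the tool's x, y, z in mm, then the turn, a rotation vector about the tool's x, y, z in rad, then the opening, from 0 (shut) to 1 (fully open). A call has 1 to 20 rows; each row is the pose to reach, as a shift and turn from the pose measured when the call began, along the tool's axes at that moment; what a row does not reach only later rows make up. A row lasts 1/12 s, in which the tool goes at most 41.7 mm and 7.16 degrees, less where a joint would pass 70% of its speed; a pose out of reach is approached as far as the arm can. A call with a gripper value outside its range is refused whole. The fingers move at their own pace and stop on an object; the grip force is fixed at half the most. Time passes only in rows, so rows that repeat a pose let the fingers close. It gives the time, the measured TCP pose, the force and the opening at its end, in the units of the state.
- get_obs(): the state, without advancing time (a new reading comes with each control period).
- camera(name): name is "scene" or "top"; returns (picture, depth): 400x640x3 uint8, red, green, blue; 400x640 float32, m along the optical axis (not along the pixel's ray), 0 where there is no reading.
- get_calibration(name): a dict with "fx", "fy", "cx", "cy" (pixels), "world_from_camera" (4x4, takes a point from camera to world coordinates). Camera axes: x right, y down, z forward; pixel columns grow to the right and rows downward; lengths in m; the calibration is good to about 2 mm. A picture is of the moment at which its call begins. get_calibration takes no time and is no camera call.
- hand_in(): hands the job in, once; it reports no verdict.
The state is a dict: "time_s": time; "q": joint angles; "dq": joint speeds; "joint_efforts": joint torques, N m; "eef_pos": TCP position; "eef_rot": TCP orientation; "wrist_force": force on the tool from outside, world axes, zero at the start; "torque": the same for the moment, N m; "opening": opening from 0.0 (shut) to 1.0 (fully open).
Only numpy, scipy, OpenCV 4.12 (cv2) and the standard library are available. Lean on these libraries where they do the work, as an engineer would, in place of code of your own. Each camera call takes 0.05 s, during which the arm holds its last target.

TASK

Put the three spacer rings away on the upright stepped spindle: the large one first, down onto the foot, then the middle one on it, and the small one on top, each pushed fully home so that it lies flat. The spindle stands a little off the middle of its base plate, so feel for it and do not force the rings (never press one on the spindle with more than about 60 N), and do not disturb the other things on the bench.

Things in the scene. Friction and masses are not known exactly. Their poses are not given: they have to be found in the camera images.
- spindle_base: Square wooden base plate, 120 x 120 x 12 mm, fixed on the bench, turned up to 0.5 rad. Origin at the centre of its underside, z up. It carries a firm upright metal spindle on a round foot (88 mm diameter, its top, the seat, 17 mm above the plate's underside). The 60 N limit counts the force between a spacer and this body, foot and spindle included.
- foot_centre (a point): Centre of the plate and foot, at seat height. The foot is an eccentric, clamped at an unreported angle: the spindle's axis stands 7 mm from here, upright, in any direction. Steps, heights above the seat: 31 mm diameter from 0 to 15 mm, 21 mm from 15 to 31, 11 mm from 31 to 49 (flat tip), with square shoulders. Each spacer has 1.5 mm play all round on its own step.
- large_spacer: Large plain dark grey metal spacer ring: outer diameter 64, bore 34, height 16 mm, about 220 g. Origin at the centre of the ring, at half height; z is its axis. Starts lying flat on the bench (origin 8 mm above it). It is home on the spindle step of 31 mm diameter when its origin is 25 mm above the underside of the spindle's base plate.
- middle_spacer: Middle plain dark grey metal spacer ring: outer diameter 52, bore 24, height 16 mm, about 150 g. Origin at the centre of the ring, at half height; z is its axis. Starts lying flat on the bench (origin 8 mm above it). It is home on the spindle step of 21 mm diameter when its origin is 41 mm above the underside of the spindle's base plate.
- small_spacer: Small plain dark grey metal spacer ring: outer diameter 40, bore 14, height 16 mm, about 90 g. Origin at the centre of the ring, at half height; z is its axis. Starts lying flat on the bench (origin 8 mm above it). It is home on the spindle step of 11 mm diameter when its origin is 57 mm above the underside of the spindle's base plate.
- string_ball: Bystander: brown ball of string, 64 mm across. Origin at its underside as it lies at the start.
- candlestick: Bystander: turned brass candlestick, 72 mm foot, 125 mm high. Origin at the centre of its underside.
- egg_cup: Bystander: white egg cup with a gold rim, 49 mm across, 62 mm high. Origin at the centre of its underside.
- masking_tape: Bystander: roll of beige tape lying flat, 103 mm across, 25 mm high. Origin at the centre of its underside.
- tag_block: Bystander: block of buff card tags, 95 x 48 x 19 mm. Origin at the centre of its underside.
Mind the look-alikes: they are no part of the job. What is shaped like the small_spacer but turquoise is not meant.

How it is judged:
On the way, in this order (a step that is already met when the one before it is completed fails the run):
1. the large spacer is home on its step (z of large_spacer in the frame of spindle_base between 0.0225 and 0.0275 m and horizontal distance between large_spacer and spindle_base below 0.011 m and angle between the z axis of large_spacer and the z axis of spindle_base, either way round below 0.06 rad), for 0.2 s.
2. the middle spacer is home on its step (z of middle_spacer in the frame of spindle_base between 0.0385 and 0.0435 m and horizontal distance between middle_spacer and spindle_base below 0.011 m and angle between the z axis of middle_spacer and the z axis of spindle_base, either way round below 0.06 rad), for 0.2 s.
3. the small spacer is home on its step (z of small_spacer in the frame of spindle_base between 0.0545 and 0.0595 m and horizontal distance between small_spacer and spindle_base below 0.011 m and angle between the z axis of small_spacer and the z axis of spindle_base, either way round below 0.06 rad), for 0.2 s.
At the end, for the whole second after the job is handed in: All three spacers lie on the spindle, large on the foot, middle on it, small on top: origins 25, 41 and 57 mm (each within 2.5 mm) above the underside of the base plate, within 11 mm sideways of the plate's centre, flat to 0.06 rad, and at rest (under 0.02 m/s) (all of step 1 and all of step 2 and all of step 3 and linear speed of each of large_spacer, middle_spacer, small_spacer below 0.02 m/s); the robot touches nothing.
It fails at once if a spacer is pressed against the spindle or its base with more than 60 N (contact force between any of large_spacer, middle_spacer, small_spacer and spindle_base above 60 N).
It fails at once if one of the string ball, candlestick, egg cup, tape roll or tag block is moved by more than 30 mm (distance of any of string_ball, candlestick, egg_cup, masking_tape, tag_block from where it was at the start of the episode above 0.03 m).
It also fails if it takes over 72 s, if anything falls off the work surface, if the arm or the gripper's body presses on something with over 40 N, if the wrist force passes 120 N, or if a joint passes its speed limit or range.

## Working session

There is one attempt and no reset: what is moved stays moved. The work goes in short steps, Python scripts to look and compute and a shell command to move; the robot and the scene stay as the last step left them, time stands still between calls to the robot, and variables do not carry over. Pictures are saved under pics/ and viewed, and the job is handed in when it is done.

```bash
ls; mkdir -p pics; python3 - <<'E'
from bench import *
import cv2,numpy as np
o=get_obs();print(o)
for n in("scene","top"):
    p,d=camera(n);cv2.imwrite(f"pics/{n}0.png",p[...,::-1]);np.savez(f"{n}0.npz",p=p,d=d)
    c=get_calibration(n);print(n,c)
E
```

```text
pics
{'time_s': 0.0, 'q': array([ 9.44702069e-01,  1.81552756e-01,  1.60800152e+00, -4.44998823e-06,
        1.35382184e+00, -2.06273231e-01]), 'dq': array([-0.00203986,  0.00029911,  0.00114449,  0.00118785,  0.00137772,
        0.0003634 ]), 'joint_efforts': array([-1.08690856e-03, -4.44851911e+01, -3.51337516e+01, -2.51843312e-04,
        8.97186517e-03, -3.22292840e-05]), 'eef_pos': array([0.23402043, 0.52463974, 0.24438069]), 'eef_rot': array([-3.58517683e-04,  2.08371825e-01,  9.78049277e-01, -8.16494081e-04]), 'wrist_force': array([0.1360275 , 0.14213958, 0.59372886]), 'torque': array([-0.05179398, -0.05245401,  0.01103646]), 'opening': 0.9966391563800444}
scene {'fx': 370.8422842567439, 'fy': 370.8422842567439, 'cx': 318.6442093705275, 'cy': 200.62947758597846, 'world_from_camera': array([[-0.71538032, -0.47521618,  0.51225052,  0.12815709],
       [-0.69845998,  0.5069224 , -0.50515674,  0.23408912],
       [-0.01961261, -0.71916567, -0.69456179,  0.6385685 ],
       [ 0.        ,  0.        ,  0.        ,  1.        ]])}
top {'fx': 391.2260167179882, 'fy': 391.2260167179882, 'cx': 326.63594734882673, 'cy': 203.24113121404895, 'world_from_camera': array([[ 0.00966176, -0.98349006,  0.18070404,  0.38341546],
       [-0.99995162, -0.00916907,  0.00356162, -0.20685296],
       [-0.00184592, -0.18072971, -0.98353107,  1.05387272],
       [ 0.        ,  0.        ,  0.        ,  1.        ]])}
```

View pics/scene0.png

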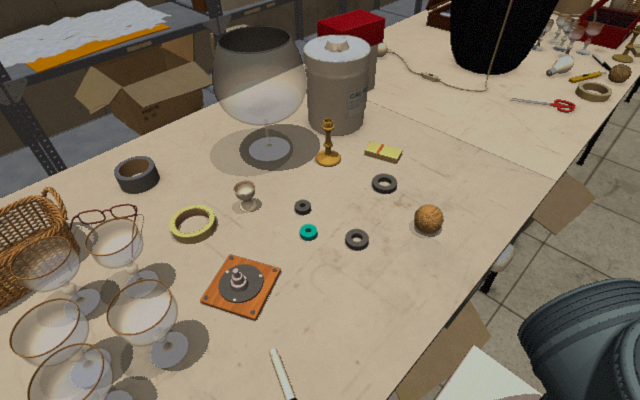

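View pics/top0.png

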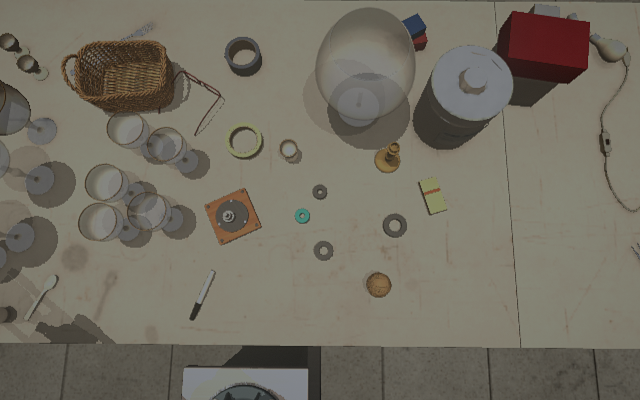

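Scene shows grey rings at (384,183), (357,239), (303,207). The turquoise one at (309,232) and the thick dark ring at (137,175) look like decoys. The spindle plate is at (240,285). In top the rings are at (395,225), (323,250), (320,191), turquoise at (302,215), and the plate at (233,216). Next I'll measure diameters and confirm in crops.

```bash
cat > h.py <<'E'
from bench import *
import cv2,numpy as np
def ray(n,u,v,z,c=None):
    c=c or get_calibration(n);T=np.array(c["world_from_camera"])
    u=np.asarray(u,float);v=np.asarray(v,float)
    r=np.stack([(u-c["cx"])/c["fx"],(v-c["cy"])/c["fy"],np.ones_like(u)],-1)@T[:3,:3].T
    o=T[:3,3];s=(z-o[2])/r[...,2]
    return (o+r*s[...,None])
def pts(n,d):
    c=get_calibration(n);T=np.array(c["world_from_camera"])
    v,u=np.mgrid[:d.shape[0],:d.shape[1]]
    P=np.stack([(u-c["cx"])/c["fx"]*d,(v-c["cy"])/c["fy"]*d,d],-1)
    return P@T[:3,:3].T+T[:3,3]
def proj(n,P):
    c=get_calibration(n);T=np.linalg.inv(c["world_from_camera"])
    q=np.asarray(P)@T[:3,:3].T+T[:3,3]
    return np.stack([c["fx"]*q[...,0]/q[...,2]+c["cx"],c["fy"]*q[...,1]/q[...,2]+c["cy"]],-1)
E
python3 - <<'E'
from h import *
S=np.load('scene0.npz');T=np.load('top0.npz')
def crop(p,x0,y0,x1,y1,k):return cv2.resize(p[y0:y1,x0:x1,::-1],None,fx=k,fy=k,interpolation=cv2.INTER_CUBIC)
a=crop(S['p'],190,160,420,320,3.3);cv2.imwrite('pics/sc.png',a)
a=crop(T['p'],195,175,415,265,3.6);cv2.imwrite('pics/tc.png',a)
for n,D in(('scene',S),('top',T)):
    P=pts(n,D['d'])
    z=P[...,2]
    hsv=cv2.cvtColor(D['p'],cv2.COLOR_RGB2HSV)
    seeds={'scene':[(384,183),(357,239),(303,207),(309,232),(137,175)],'top':[(395,225),(323,250),(320,191),(302,215),(243,56)]}[n]
    m=((z>0.009)&(z<0.06)).astype(np.uint8)
    k,L,st,ce=cv2.connectedComponentsWithStats(m)
    for (u,v) in seeds:
        # nearest label
        w=L[v-9:v+10,u-9:u+10];ids=w[w>0]
        if len(ids)==0:print(n,u,v,'none');continue
        l=np.bincount(ids).argmax();yy,xx=np.where(L==l)
        zt=np.percentile(z[yy,xx],80)
        h=cv2.convexHull(np.stack([xx,yy],1).astype(np.float32))[:,0]
        R=ray(n,h[:,0],h[:,1],0.016);(c,r)=cv2.minEnclosingCircle(R[:,:2].astype(np.float32))
        print(n,(u,v),'n',len(yy),'zt',zt.round(4),'c',np.round(c,4),'diam',round(2000*r,1),'sv',hsv[yy,xx].mean(0).round())
E
```

```text
scene (384, 183) n 288 zt 0.0163 c [ 0.5138 -0.3812] diam 70.4 sv [19. 42. 82.]
scene (357, 239) n 317 zt 0.0168 c [ 0.445  -0.1912] diam 55.8 sv [18. 42. 86.]
scene (303, 207) n 165 zt 0.0164 c [ 0.6044 -0.1801] diam 44.7 sv [18. 42. 82.]
scene (309, 232) n 195 zt 0.0163 c [ 0.5369 -0.1334] diam 44.0 sv [ 85. 221. 144.]
scene (137, 175) n 1153 zt 0.0463 c [1.0177 0.0359] diam 157.1 sv [31. 68. 72.]
top (395, 225) n 327 zt 0.0168 c [ 0.5166 -0.3845] diam 64.9 sv [21. 36. 78.]
top (323, 250) n 244 zt 0.017 c [ 0.4476 -0.1948] diam 51.6 sv [21. 35. 86.]
top (320, 191) n 147 zt 0.0169 c [ 0.6066 -0.1826] diam 39.8 sv [21. 36. 80.]
top (302, 215) n 152 zt 0.0174 c [ 0.5397 -0.1366] diam 40.2 sv [ 81. 115. 126.]
top (243, 56) n 828 zt 0.0469 c [1.0064 0.0452] diam 126.0 sv [43. 39. 65.]
```

View pics/sc.png

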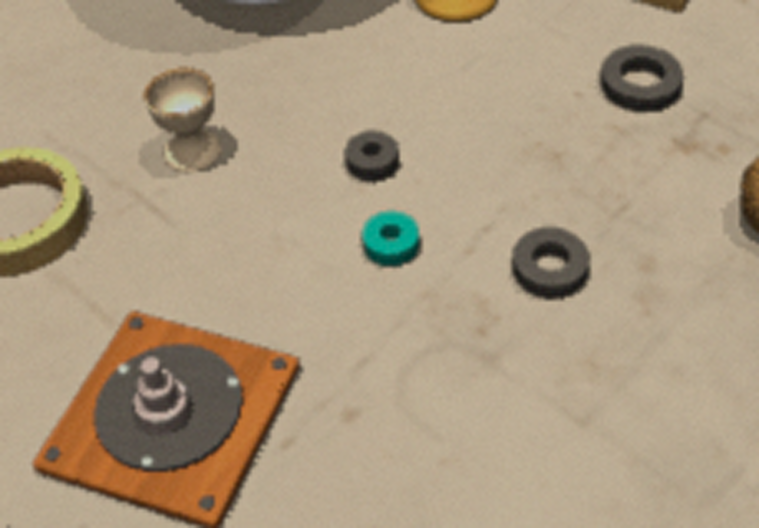

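View pics/tc.png

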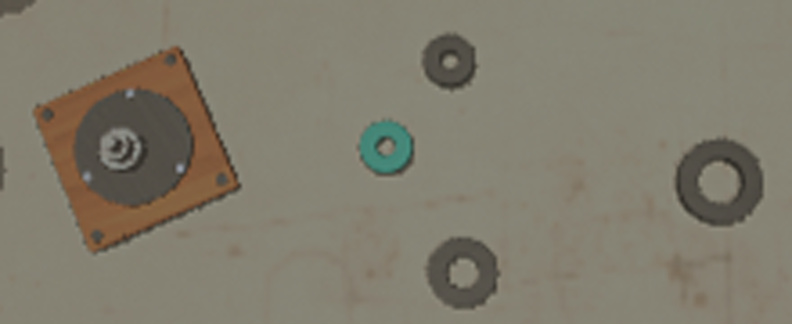

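Confirmed in the crops: large = top (395,225), middle = (323,250), small = (320,191). The turquoise ring at (302,215) is excluded by colour, and the thick ring at top (243,56) is far too big. Next I'll refine the ring centres and measure the plate and spindle axis.

```bash
python3 - <<'E'
from h import *
for n in('top','scene'):
    D=np.load(n+'0.npz');P=pts(n,D['d']);z=P[...,2];hsv=cv2.cvtColor(D['p'],cv2.COLOR_RGB2HSV)
    from scipy.optimize import least_squares
    for nm,c0,R,r in(('L',(.515,-.383),.032,.017),('M',(.446,-.193),.026,.012),('S',(.605,-.181),.020,.007)):
        m=(np.hypot(P[...,0]-c0[0],P[...,1]-c0[1])<R+.012)&(hsv[...,2]<np.where(n=='top',98,120))&(z>0.0125)
        q=P[m];print(n,nm,m.sum(),'zmed',np.median(q[:,2]).round(4),'mid bbox',((q.min(0)+q.max(0))/2).round(4),'mean',q.mean(0).round(4),'ext',np.ptp(q[:,:2],axis=0).round(4))
    # plate
    m=((hsv[...,1]>130)&((hsv[...,0]<15))&(np.hypot(P[...,0]-.53,P[...,1]-.03)<.13)).astype(np.uint8)
    cs,_=cv2.findContours(m,cv2.RETR_EXTERNAL,cv2.CHAIN_APPROX_NONE);c=max(cs,key=cv2.contourArea)
    R=ray(n,c[:,0,0],c[:,0,1],.012)
    b=cv2.minAreaRect((R[:,:2]*1000).astype(np.float32));print(n,'plate',b)
    c0=np.array(b[0])/1000
    near=np.hypot(P[...,0]-c0[0],P[...,1]-c0[1])<.05
    for lo,hi in((.0145,.021),(.028,.0355),(.044,.0515),(.060,.07)):
        mm=near&(z>lo)&(z<hi);q=P[mm];
        if len(q):print(lo,mm.sum(),'mean',q.mean(0).round(4),'midbox',((q.min(0)+q.max(0))/2).round(4),'ext',np.ptp(q,axis=0).round(4))
    u=proj(n,np.r_[c0,.017]);print(u)
    u=u.astype(int);x=D['p'][u[1]-45:u[1]+45,u[0]-60:u[0]+60,::-1]
    cv2.imwrite(f'pics/sp_{n}.png',cv2.resize(x,None,fx=6,fy=6,interpolation=cv2.INTER_NEAREST))
E
```

```text
top L 287 zmed 0.0156 mid bbox [ 0.5159 -0.3849  0.0159] mean [ 0.5167 -0.3859  0.0155] ext [0.0622 0.0622]
top M 218 zmed 0.0156 mid bbox [ 0.4474 -0.1947  0.0167] mean [ 0.4477 -0.195   0.0157] ext [0.05   0.0478]
top S 127 zmed 0.0157 mid bbox [ 0.6065 -0.1834  0.016 ] mean [ 0.6071 -0.1831  0.0157] ext [0.0369 0.0355]
top plate ((538.5650634765625, 50.590824127197266), (117.1544189453125, 116.88562774658203), 25.3841495513916)
0.0145 607 mean [0.5374 0.0501 0.017 ] midbox [0.5362 0.054  0.0177] ext [0.0899 0.0913 0.0063]
0.028 47 mean [0.5327 0.0542 0.0315] midbox [0.5344 0.0579 0.0318] ext [0.0272 0.0294 0.0067]
0.044 30 mean [0.5333 0.0555 0.0477] midbox [0.5335 0.0574 0.0474] ext [0.0185 0.0189 0.0067]
0.06 15 mean [0.5338 0.0573 0.0648] midbox [0.5333 0.0573 0.0639] ext [0.0078 0.0098 0.0072]
[231.87684028 215.34446066]
scene L 238 zmed 0.0155 mid bbox [ 0.5154 -0.3842  0.0154] mean [ 0.5144 -0.3821  0.0154] ext [0.0609 0.0638]
scene M 270 zmed 0.0158 mid bbox [ 0.4464 -0.1917  0.0157] mean [ 0.4455 -0.1914  0.0157] ext [0.0484 0.0496]
scene S 133 zmed 0.0154 mid bbox [ 0.6059 -0.1801  0.0164] mean [ 0.6051 -0.1802  0.0155] ext [0.0383 0.0365]
scene plate ((534.9580688476562, 54.396976470947266), (120.72531127929688, 120.8204574584961), 25.260873794555664)
0.0145 1058 mean [0.5345 0.0544 0.0172] midbox [0.5379 0.0529 0.0177] ext [0.0881 0.0893 0.0063]
0.028 92 mean [0.5277 0.0618 0.0319] midbox [0.5333 0.0594 0.0319] ext [0.029  0.0294 0.0072]
0.044 58 mean [0.5311 0.0598 0.0478] midbox [0.5341 0.0588 0.0479] ext [0.0195 0.02   0.006 ]
0.06 33 mean [0.533  0.059  0.0647] midbox [0.5339 0.0588 0.0642] ext [0.0102 0.0101 0.0078]
[240.85083103 283.13315013]
```

View pics/sp_top.png

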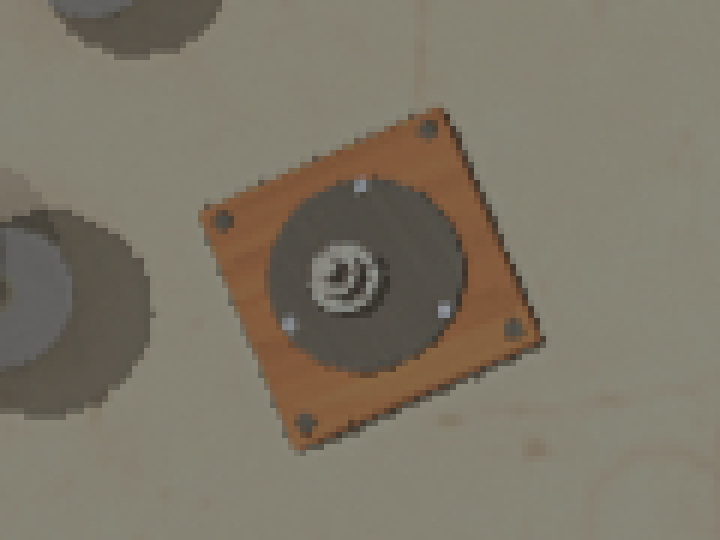

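View pics/sp_scene.png

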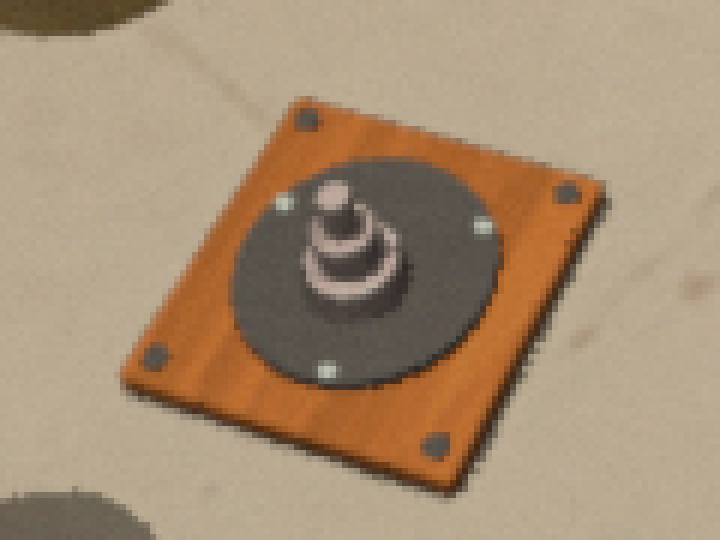

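```bash
python3 - <<'E'
import bench;print([x for x in dir(bench) if not x.startswith('_')]);print(getattr(bench,'tip_extent',None))
from h import *
D=np.load('top0.npz');P=pts('top',D['d']);z=P[...,2]
S=np.load('scene0.npz');Q=pts('scene',S['d'])
A=np.concatenate([P.reshape(-1,3),Q.reshape(-1,3)])
# max-height grid map, 2.5cm cells, x .2-.8, y .6..-.55
print('      '+' '.join(f'{y:4d}' for y in range(60,-58,-4)))
for x in np.arange(.2,.85,.04):
    r=[]
    for y in range(60,-58,-4):
        y/=100
        s=A[(abs(A[:,0]-x)<.02)&(abs(A[:,1]-y)<.02)]
        r.append(f'{int(1000*np.percentile(s[:,2],98)):4d}' if len(s)>3 else '   .')
    print(f'{x:.2f}  '+' '.join(r))
E
python3 -m jog --help 2>&1 | head -20
```

```text
['MotionError', 'camera', 'get_calibration', 'get_obs', 'hand_in', 'tip_extent']
0.014
        60   56   52   48   44   40   36   32   28   24   20   16   12    8    4    0   -4   -8  -12  -16  -20  -24  -28  -32  -36  -40  -44  -48  -52  -56
0.20     4    3    2    2    2    2    3    3    2    2    3    3    2    2    2    3    3    2    2    2    2    3    2    2    1    1    2    2    2    2
0.24    15    2    4    3    3    3    3    3    3    3    2    3    3    3    3    2    2    2    2    2    2    2    2    3    2    2    2    2    2    2
0.28    40    7    3    4    3    3    3    3    3    3    3   14   16    2    3    3    2    2    2    2    2    2    2    3    2    2    3    3    3    2
0.32     3   10    9    3    3    3    3    3    3    3    3    3   17    2    2    2    3    2    3    2    2    3    2   50   48    2    2    3    3    2
0.36     3    3    8    3    3    3    3    3    3    3    3    3   17   12    3    2    3    2    3    3    2    3    3   58   59    3    3    3    2    3
0.40     3    3    3    3    3    3    3    3    3    3    3    2   13   14  
[... 1135 characters left out ...]
    9  123  105    3    3    3    3
0.72   158  186    2    3    3    3    3  150  144  151  151  151    3   26   25   26    2   61   62    2    3    2    3    8  125  112    3  234  235  236
0.76    61  203    2    3    3    3    .  149  149  150    2    6    2   26   22   26    4    3    3    3  251  300  312  310  283    2  234  236  236  237
0.80    57  203    4    4    4    2    2   68  144    2    3   28    3   24   26   26    3    2    2  204  306  314  310  314  313  271  236  236  257  254
0.84   147  198    3  109  101   99   98   99   99   98    3    3   33    3    3    2    2    2    3  245  313    4   79    5  315  295  236  237  257  255
invalid input: not JSON, or not a number
```

```bash
cat >> h.py <<'E'
from scipy.spatial.transform import Rotation as Rn
def to(x,y,z,jaw=65.9):
    o=get_obs();q=o['eef_rot'];R=Rn.from_quat([q[1],q[2],q[3],q[0]])
    a=np.deg2rad(jaw);Y=np.array([np.cos(a),np.sin(a),0]);Z=np.array([0,0,-1.]);X=np.cross(Y,Z)
    G=Rn.from_matrix(np.stack([X,Y,Z],1))
    d=R.inv().apply(np.array([x,y,z])-o['eef_pos'])*1000;t=(R.inv()*G).as_rotvec()
    print('t',round(o['time_s'],2),'pos',o['eef_pos'].round(4),'F',o['wrist_force'].round(1),'op',round(o['opening'],3),'| shift',d.round(1),'turn',t.round(3))
def snap(n,name,P,w=60,h=45,k=6):
    p,d=camera(n);np.savez(name+'.npz',p=p,d=d)
    u=proj(n,P).astype(int);x0=max(u[0]-w,0);y0=max(u[1]-h,0)
    cv2.imwrite(f'pics/{name}.png',cv2.resize(p[y0:u[1]+h,x0:u[0]+w,::-1],None,fx=k,fy=k,interpolation=cv2.INTER_CUBIC))
    print(n,'origin',x0,y0,'k',k);return p,d
E
python3 -c "
from h import *
to(.5157,-.3845,.2);to(.5157,-.3845,.07)"
```

```text
t 0.1 pos [0.2341 0.5247 0.2445] F [-0.2  0.1  0.6] op 1.001 | shift [-627.8 -715.3   45.4] turn [-0.002 -0.     0.001]
t 0.1 pos [0.2341 0.5247 0.2445] F [-0.2  0.1  0.6] op 1.001 | shift [-627.8 -715.1  175.4] turn [-0.002 -0.     0.001]
```

```bash
python3 -m jog '[[[-627.8,-715.3,40],[-0.002,0,0.001],1],[[-627.8,-715.3,40],[-0.002,0,0.001],1],[[-627.8,-715.3,40],[-0.002,0,0.001],1],[[-627.8,-715.3,40],[-0.002,0,0.001],1],[[-627.8,-715.3,40],[-0.002,0,0.001],1],[[-627.8,-715.3,40],[-0.002,0,0.001],1],[[-627.8,-715.3,40],[-0.002,0,0.001],1],[[-627.8,-715.3,40],[-0.002,0,0.001],1],[[-627.8,-715.3,40],[-0.002,0,0.001],1],[[-627.8,-715.3,40],[-0.002,0,0.001],1],[[-627.8,-715.3,40],[-0.002,0,0.001],1],[[-627.8,-715.3,40],[-0.002,0,0.001],1],[[-627.8,-715.3,40],[-0.002,0,0.001],1],[[-627.8,-715.3,40],[-0.002,0,0.001],1],[[-627.8,-715.3,40],[-0.002,0,0.001],1],[[-627.8,-715.3,40],[-0.002,0,0.001],1],[[-627.8,-715.3,40],[-0.002,0,0.001],1],[[-627.8,-715.3,40],[-0.002,0,0.001],1],[[-627.8,-715.3,40],[-0.002,0,0.001],1],[[-627.8,-715.3,40],[-0.002,0,0.001],1]]'
python3 -c "
from h import *
to(.5157,-.3845,.07)"
```

```text
time_s: 1.77
eef_pos: [0.4804, -0.2723, 0.2097]
eef_rot: [-0.0, 0.209, 0.978, 0.0]
wrist_force: [0.5, 0.1, 0.9]
opening: 0.998
t 1.77 pos [ 0.4804 -0.2723  0.2097] F [0.5 0.1 0.9] op 0.998 | shift [-78.3 -88.  139.6] turn [ 0.001 -0.001 -0.001]
```

```bash
python3 -m jog '[[[-26,-29,45],[0,0,0],1],[[-52,-58,80],[0,0,0],1],[[-78.3,-88,110],[0,0,0],1],[[-78.3,-88,139.6],[0,0,0],1],[[-78.3,-88,139.6],[0,0,0],0.9],[[-78.3,-88,139.6],[0,0,0],0.85],[[-78.3,-88,139.6],[0,0,0],0.85]]'
python3 -c "
from h import *
to(.5157,-.3845,.02)
for n in('top','scene'): snap(n,'gL_'+n,[.5157,-.3845,.05])"
```

```text
time_s: 2.35
eef_pos: [0.5147, -0.3837, 0.0682]
eef_rot: [-0.002, 0.209, 0.978, 0.002]
wrist_force: [0.2, 0.3, 0.7]
opening: 0.85
t 2.35 pos [ 0.5147 -0.3837  0.0682] F [0.2 0.3 0.7] op 0.85 | shift [-1.5 -0.4 48.2] turn [ 0.003 -0.005 -0.001]
top origin 336 178 k 6
scene origin 325 125 k 6
```

View pics/gL_scene.png

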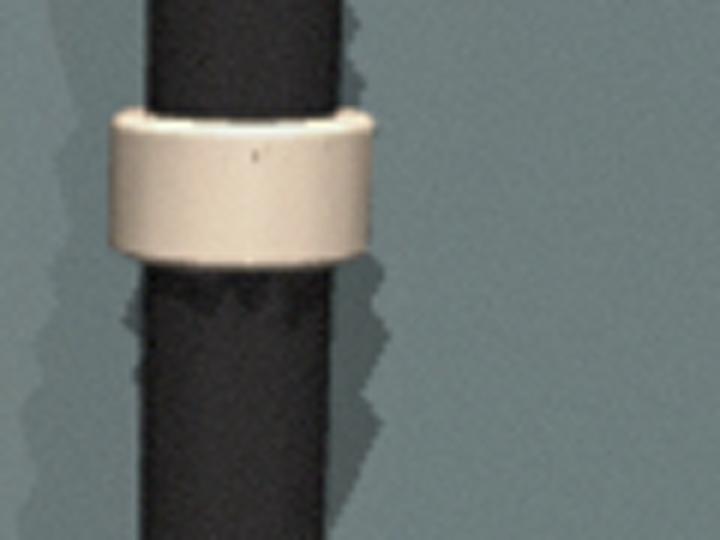

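The scene view is filled by the upper arm and shows nothing of the ring. I'll check the full frames.

```bash
python3 -c "
from h import *
cv2.imwrite('pics/s1.png',np.load('gL_scene.npz')['p'][...,::-1])
d=np.load('gL_top.npz')['p'];cv2.imwrite('pics/t1.png',cv2.resize(d[100:300,250:500,::-1],None,fx=3,fy=3,interpolation=cv2.INTER_CUBIC))"
```

```text
(no output)
```

View pics/s1.png

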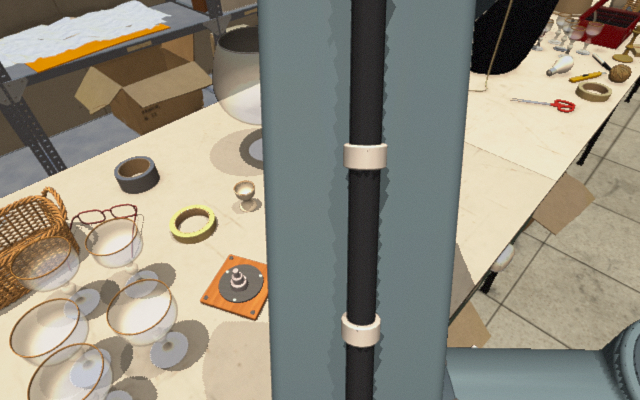

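View pics/t1.png

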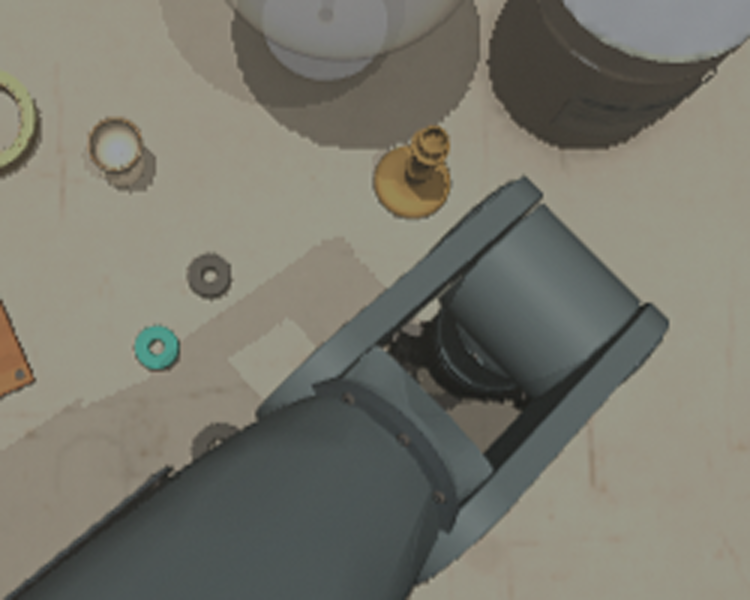

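```bash
python3 -c "
from h import *
d=np.load('gL_top.npz')['d'];P=pts('top',d)
for u,v in((425,163),(430,185),(470,205),(450,190)):print((u,v),P[v,u].round(3))"
python3 -m jog '[[[-1.5,-0.4,15],[0.003,-0.005,0],0.82],[[-1.5,-0.4,30],[0.003,-0.005,0],0.82],[[-1.5,-0.4,42],[0.003,-0.005,0],0.82],[[-1.5,-0.4,50],[0.003,-0.005,0],0.82],[[-1.5,-0.4,52],[0.003,-0.005,0],0.82],[[-1.5,-0.4,52],[0.003,-0.005,0],0.82]]'
python3 -c "
from h import *
to(.5157,-.3845,.012)"
```

```text
(425, 163) [ 0.573 -0.372  0.409]
(430, 185) [ 0.533 -0.377  0.416]
(470, 205) [ 0.503 -0.449  0.398]
(450, 190) [ 0.528 -0.414  0.403]
time_s: 2.95
eef_pos: [0.517, -0.3846, 0.0184]
eef_rot: [0.002, 0.209, 0.978, -0.001]
wrist_force: [0.1, 0.1, -0.8]
opening: 0.823
t 2.95 pos [ 0.517  -0.3846  0.0184] F [ 0.1  0.1 -0.8] op 0.823 | shift [ 1.3 -0.5  6.4] turn [-0.002  0.004 -0.   ]
```

```bash
python3 -m jog '[[[1,-0.5,1.5],[-0.002,0.004,0],0.82],[[1,-0.5,3],[-0.002,0.004,0],0.82],[[1,-0.5,3],[-0.002,0.004,0],0.82]]'
python3 -m jog '[[[0,0,1],[0,0,0],0.82],[[0,0,2],[0,0,0],0.82],[[0,0,2],[0,0,0],0.82]]'
python3 -m jog '[[[0,0,1],[0,0,0],0.82],[[0,0,2],[0,0,0],0.82],[[0,0,2],[0,0,0],0.82]]'
```

```text
time_s: 3.2
eef_pos: [0.516, -0.3848, 0.0156]
eef_rot: [-0.0, 0.209, 0.978, 0.0]
wrist_force: [-0.2, -0.4, -0.8]
opening: 0.819
time_s: 3.45
eef_pos: [0.516, -0.3849, 0.0136]
eef_rot: [-0.0, 0.209, 0.978, -0.0]
wrist_force: [1.1, -0.1, 0.0]
opening: 0.823
time_s: 3.7
eef_pos: [0.5159, -0.3848, 0.0114]
eef_rot: [-0.0, 0.209, 0.978, 0.0]
wrist_force: [-1.0, 0.1, -0.0]
opening: 0.82
```

```bash
python3 -m jog '[[[0,0,1],[0,0,0],0.82],[[0,0,2],[0,0,0],0.82],[[0,0,2],[0,0,0],0.82]]'
python3 -m jog '[[[0,0,0],[0,0,0],0.76],[[0,0,0],[0,0,0],0.7],[[0,0,0],[0,0,0],0.7],[[0,0,0],[0,0,0],0.6],[[0,0,0],[0,0,0],0.6],[[0,0,0],[0,0,0],0.6]]'
```

```text
time_s: 3.95
eef_pos: [0.5157, -0.3846, 0.0091]
eef_rot: [-0.0, 0.209, 0.978, 0.0]
wrist_force: [0.2, -0.2, -0.6]
opening: 0.82
time_s: 4.45
eef_pos: [0.516, -0.3848, 0.0095]
eef_rot: [-0.0, 0.209, 0.978, 0.0]
wrist_force: [-1.4, 0.7, 5.8]
opening: 0.708
```

```bash
python3 -m jog '[[[0,0,0],[0,0,0],0.5],[[0,0,0],[0,0,0],0.5],[[0,0,0],[0,0,0],0.5]]'
python3 -m jog '[[[0,0,-10],[0,0,0],0.5],[[0,0,-25],[0,0,0],0.5],[[0,0,-50],[0,0,0],0.5],[[0,0,-80],[0,0,0],0.5],[[0,0,-110],[0,0,0],0.5],[[0,0,-110],[0,0,0],0.5]]'
python3 -c "
from h import *
to(.5337,.058,.14)"
```

```text
time_s: 4.7
eef_pos: [0.516, -0.3848, 0.0095]
eef_rot: [-0.0, 0.209, 0.978, 0.0]
wrist_force: [-0.8, 0.5, 3.4]
opening: 0.716
time_s: 5.2
eef_pos: [0.5191, -0.3879, 0.1279]
eef_rot: [0.005, 0.209, 0.978, -0.003]
wrist_force: [1.8, -1.7, -1.2]
opening: 0.71
t 5.2 pos [ 0.5191 -0.3879  0.1279] F [ 1.8 -1.7 -1.2] op 0.71 | shift [168.6 413.  -15.8] turn [-0.005  0.011  0.   ]
```

```bash
python3 -m jog '[[[30,70,-12],[-0.005,0.011,0],0.5],[[45,111,-12],[-0.005,0.011,0],0.5],[[60,147,-12],[-0.005,0.011,0],0.5],[[75,184,-12],[-0.005,0.011,0],0.5],[[90,220,-12],[-0.005,0.011,0],0.5],[[105,257,-12],[-0.005,0.011,0],0.5],[[120,294,-12],[-0.005,0.011,0],0.5],[[135,330,-12],[-0.005,0.011,0],0.5],[[147,360,-12],[-0.005,0.011,0],0.5],[[157,385,-12],[-0.005,0.011,0],0.5],[[165,404,-12],[-0.005,0.011,0],0.5],[[168.6,413,-12],[-0.005,0.011,0],0.5],[[168.6,413,-12],[-0.005,0.011,0],0.5],[[168.6,413,-12],[-0.005,0.011,0],0.5]]'
python3 -c "
from h import *
to(.5337,.058,.12)
for n in('top','scene'): p,d=camera(n);np.savez('hL_'+n,p=p,d=d);cv2.imwrite('pics/hL_'+n+'.png',p[...,::-1])"
```

```text
time_s: 6.37
eef_pos: [0.5337, 0.0577, 0.1362]
eef_rot: [-0.0, 0.208, 0.978, -0.0]
wrist_force: [-0.2, 0.1, -3.2]
opening: 0.711
t 6.37 pos [0.5337 0.0577 0.1362] F [-0.2  0.1 -3.2] op 0.711 | shift [ 0.1  0.3 16.2] turn [-0.    -0.     0.001]
```

View pics/hL_scene.png

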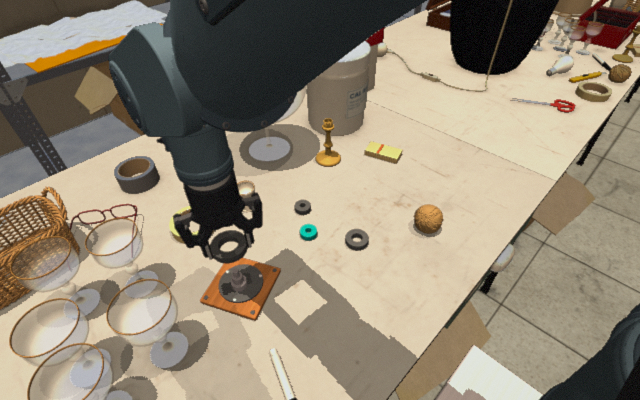

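View pics/hL_top.png

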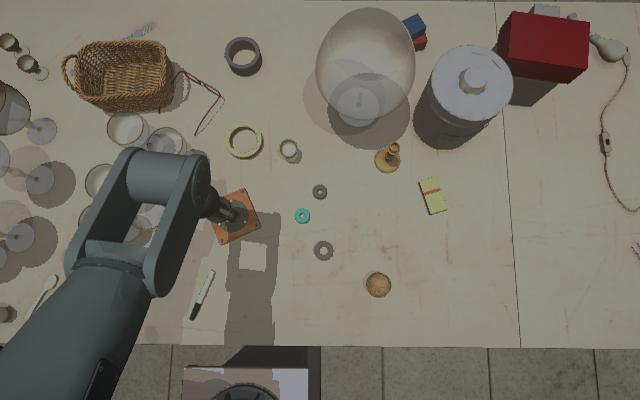

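The scene shows the ring held in the jaws at (231,246), just above the spindle at (238,280). In the top view the hand covers most of the spindle. I'll measure the held ring.

```bash
cat >> h.py <<'E'
def held(n,f,tcp,R=.032,zs=None):
    D=np.load(f);P=pts(n,D['d']);v=cv2.cvtColor(D['p'],cv2.COLOR_RGB2HSV)
    near=np.linalg.norm(P-np.array(tcp),axis=-1)<.06
    return D,P,near
E
python3 - <<'E'
from h import *
n='scene';D,P,near=held(n,'hL_scene.npz',[.5337,.0577,.1362])
p=D['p'];x=p[205:300,180:290,::-1];cv2.imwrite('pics/hLc.png',cv2.resize(x,None,fx=7,fy=6.3,interpolation=cv2.INTER_NEAREST))
q=P[near];h,e=np.histogram(q[:,2],bins=np.arange(.07,.2,.004));print(list(zip(e.round(3),h)))
E
```

```text
[(np.float64(0.07), np.int64(0)), (np.float64(0.074), np.int64(0)), (np.float64(0.078), np.int64(0)), (np.float64(0.082), np.int64(0)), (np.float64(0.086), np.int64(0)), (np.float64(0.09), np.int64(0)), (np.float64(0.094), np.int64(0)), (np.float64(0.098), np.int64(0)), (np.float64(0.102), np.int64(0)), (np.float64(0.106), np.int64(0)), (np.float64(0.11), np.int64(0)), (np.float64(0.114), np.int64(0)), (np.float64(0.118), np.int64(0)), (np.float64(0.122), np.int64(2)), (np.float64(0.126), np.int64(38)), (np.float64(0.13), np.int64(92)), (np.float64(0.134), np.int64(101)), (np.float64(0.138), np.int64(221)), (np.float64(0.142), np.int64(487)), (np.float64(0.146), np.int64(27)), (np.float64(0.15), np.int64(25)), (np.float64(0.154), np.int64(33)), (np.float64(0.158), np.int64(25)), (np.float64(0.162), np.int64(27)), (np.float64(0.166), np.int64(19)), (np.float64(0.17), np.int64(28)), (np.float64(0.174), np.int64(40)), (np.float64(0.178), np.int64(47)), (np.float64(0.182), np.int64(16)), (np.float64(0.186), np.int64(0)), (np.float64(0.19), np.int64(0)), (np.float64(0.194), np.int64(2))]
```

View pics/hLc.png

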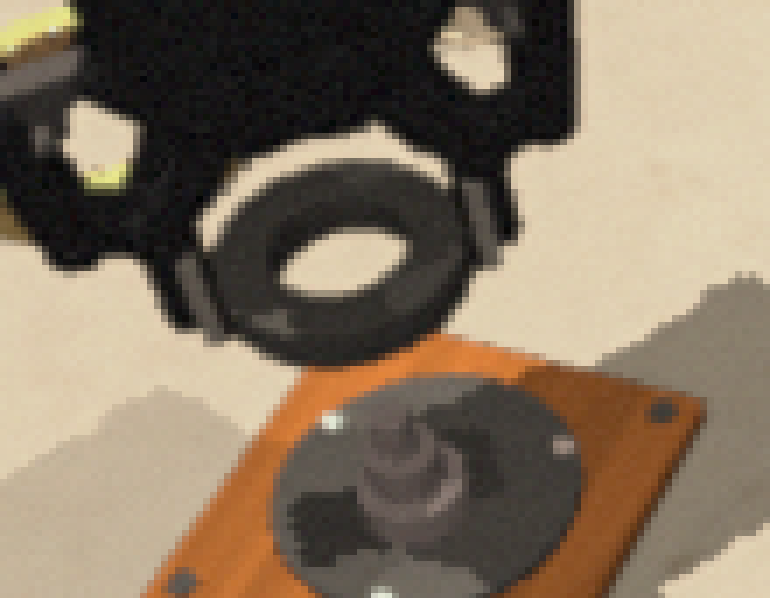

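```bash
python3 - <<'E'
from h import *
D,P,near=held('scene','hL_scene.npz',[.5337,.0577,.1362])
rho=np.hypot(P[...,0]-.5337,P[...,1]-.0577)
m=near&(rho<.036)&(P[...,2]>.134)&(P[...,2]<.15)
q=P[m]
A=np.c_[q[:,0]-.5337,q[:,1]-.0577,np.ones(len(q))]
w=np.ones(len(q),bool)
for _ in range(6):
    c,_,_,_=np.linalg.lstsq(A[w],q[w,2],rcond=None);r=q[:,2]-A@c;w=abs(r)<.0012
print('plane',c.round(4),w.sum())
mm=np.zeros(m.shape,np.uint8);mm[np.where(m)[0][w],np.where(m)[1][w]]=255
cv2.imwrite('pics/mm.png',cv2.resize(mm[205:300,180:290],None,fx=6,fy=6,interpolation=cv2.INTER_NEAREST))
# bore: background hole pixel component
hole=cv2.morphologyEx(mm,cv2.MORPH_CLOSE,np.ones((2,2)))
cs,hi=cv2.findContours(hole,cv2.RETR_CCOMP,cv2.CHAIN_APPROX_NONE)
for c_,h_ in zip(cs,hi[0]):
    if len(c_)>20:
        R=ray('scene',c_[:,0,0],c_[:,0,1],c[2])[:,:2]
        a=np.c_[2*R,np.ones(len(R))];s=np.linalg.lstsq(a,(R**2).sum(1),rcond=None)[0]
        print('inner' if h_[3]>=0 else 'outer',len(c_),'fit',s[:2].round(4),'r',np.sqrt(s[2]+s[0]**2+s[1]**2).round(4),'mid',((R.min(0)+R.max(0))/2).round(4))
E
```

```text
plane [0.0014 0.0014 0.1426] 492
outer 101 fit [0.531  0.0573] r 0.0306 mid [0.5309 0.0583]
inner 54 fit [0.5315 0.0576] r 0.018 mid [0.5326 0.0582]
```

View pics/mm.png

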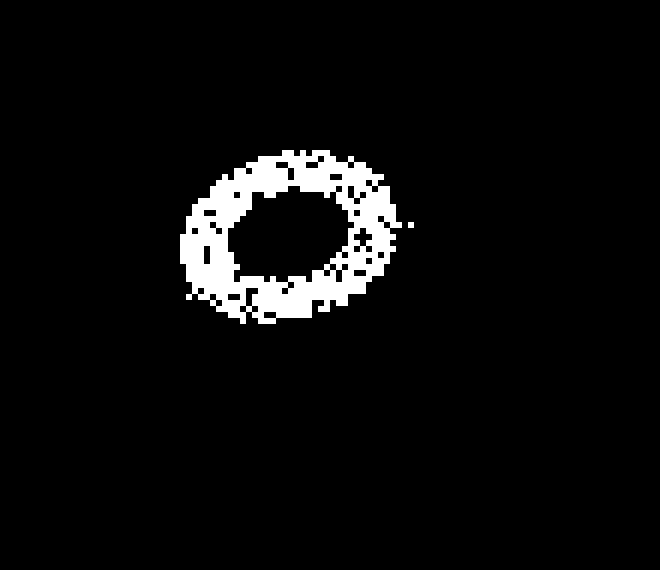

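```bash
python3 -c "
from h import *
to(.5359,.0587,.050)"
```

```text
t 6.47 pos [0.5339 0.0566 0.1362] F [-0.7  0.9 -2.1] op 0.712 | shift [-1.   2.8 86.2] turn [-0.    -0.    -0.001]
```

```bash
python3 -m jog '[[[-1,2.8,10],[0,0,0],0.5],[[-1,2.8,25],[0,0,0],0.5],[[-1,2.8,40],[0,0,0],0.5],[[-1,2.8,55],[0,0,0],0.5],[[-1,2.8,70],[0,0,0],0.5],[[-1,2.8,80],[0,0,0],0.5],[[-1,2.8,86],[0,0,0],0.5],[[-1,2.8,86],[0,0,0],0.5]]'
python3 -c "
from h import *
to(.5359,.0587,.050)
snap('scene','hL2',[.5359,.0587,.055],55,45,7)"
```

```text
time_s: 7.13
eef_pos: [0.5349, 0.0581, 0.0485]
eef_rot: [-0.001, 0.21, 0.978, -0.0]
wrist_force: [-0.5, -0.0, -2.4]
opening: 0.712
t 7.13 pos [0.5349 0.0581 0.0485] F [-0.5 -0.  -2.4] op 0.712 | shift [-0.7  1.  -1.5] turn [-0.001 -0.003 -0.003]
scene origin 180 227 k 7
```

View pics/hL2.png

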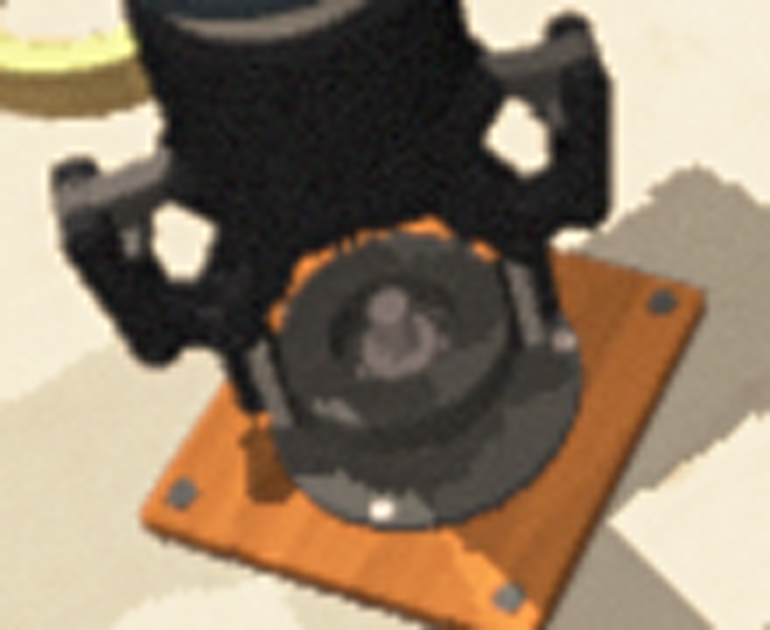

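```bash
cat >> h.py <<'E'
def ringfit(f,c0,zt,R,r,n='scene'):
    D=np.load(f);P=pts(n,D['d']);v=D['p'].max(-1)
    rho=np.hypot(P[...,0]-c0[0],P[...,1]-c0[1])
    m=(rho>r-.004)&(rho<R+.004)&(abs(P[...,2]-zt)<.003)&(v<115)
    # annulus fit: maximise points inside minus weight: robust via inner/outer boundary points per angle
    from scipy.optimize import least_squares
    q=P[m][:,:2];c=np.array(c0,float)
    for _ in range(8):
        a=np.arctan2(q[:,1]-c[1],q[:,0]-c[0]);d=np.hypot(q[:,0]-c[0],q[:,1]-c[1]);o=[];i=[]
        for b in np.linspace(-np.pi,np.pi,37)[:-1]:
            s=(abs((a-b+np.pi)%(2*np.pi)-np.pi)<.0873)
            if s.sum()<4: continue
            k=np.where(s)[0]
            ds=np.sort(d[k]); o.append(q[k[d[k].argmax()]]);i.append(q[k[d[k].argmin()]])
        cir=lambda S:np.linalg.lstsq(np.c_[2*np.array(S),np.ones(len(S))],(np.array(S)**2).sum(1),rcond=None)[0]
        ci=cir(i);co=cir(o);c=.5*(ci[:2]+co[:2])
    print('ring inner',ci[:2].round(4),np.sqrt(ci[2]+ci[0]**2+ci[1]**2).round(4),'outer',co[:2].round(4),np.sqrt(co[2]+co[0]**2+co[1]**2).round(4),'mean',q.mean(0).round(4),'z',np.median(P[m][:,2]).round(4),'n',m.sum())
def tip(f,c0=(.534,.0588),lo=.060,hi=.072,n='scene',R=.012):
    D=np.load(f);P=pts(n,D['d']);m=(np.hypot(P[...,0]-c0[0],P[...,1]-c0[1])<R)&(P[...,2]>lo)&(P[...,2]<hi)
    q=P[m];t=q[q[:,2]>np.median(q[:,2])-.0015] if len(q) else q
    if len(q):print('tip',len(q),'midbox',((q.min(0)+q.max(0))/2).round(4),'ext',np.ptp(q,axis=0).round(4))
E
python3 -c "
from h import *
tip('scene0.npz');tip('hL2.npz');tip('hL_scene.npz')
ringfit('hL2.npz',(.534,.0588),.055,.032,.017)
ringfit('hL_scene.npz',(.532,.0578),.1426,.032,.017)
ringfit('scene0.npz',(.515,-.3842),.0155,.032,.017)
"
```

```text
tip 33 midbox [0.5339 0.0588 0.0642] ext [0.0102 0.0101 0.0078]
tip 33 midbox [0.5347 0.0588 0.0637] ext [0.0113 0.0103 0.0074]
tip 33 midbox [0.5333 0.0589 0.0642] ext [0.0102 0.0101 0.0071]
ring inner [0.5354 0.0585] 0.0178 outer [0.5343 0.0589] 0.0312 mean [0.5334 0.0594] z 0.0548 n 524
ring inner [0.5336 0.0577] 0.018 outer [0.5331 0.0577] 0.0311 mean [0.532  0.0586] z 0.1426 n 599
ring inner [ 0.5152 -0.3826] 0.019 outer [ 0.5148 -0.3832] 0.0302 mean [ 0.514  -0.3821] z 0.0155 n 230
```

```bash
python3 -c "
from h import *
to(.5340,.0583,.044)"
```

```text
t 7.18 pos [0.5356 0.0582 0.0496] F [ 0.5 -0.5 -2.8] op 0.709 | shift [ 1.5 -0.6  5.6] turn [-0.001 -0.001 -0.002]
```

```bash
python3 -m jog '[[[1.5,-0.6,2],[0,0,0],0.5],[[1.5,-0.6,5],[0,0,0],0.5],[[1.5,-0.6,5.5],[0,0,0],0.5],[[1.5,-0.6,5.5],[0,0,0],0.5]]'
python3 -c "
from h import *
to(.5340,.0583,.041)"
```

```text
time_s: 7.52
eef_pos: [0.5341, 0.0583, 0.0443]
eef_rot: [-0.0, 0.21, 0.978, -0.0]
wrist_force: [-0.4, 0.2, -3.2]
opening: 0.713
t 7.52 pos [0.5341 0.0583 0.0443] F [-0.4  0.2 -3.2] op 0.713 | shift [ 0.1 -0.   3.3] turn [-0.    -0.001 -0.002]
```

```bash
python3 -m jog '[[[0,0,1],[0,0,0],0.5],[[0,0,2],[0,0,0],0.5],[[0,0,2],[0,0,0],0.5]]'
python3 -m jog '[[[0,0,1],[0,0,0],0.5],[[0,0,2],[0,0,0],0.5],[[0,0,2],[0,0,0],0.5]]'
```

```text
time_s: 7.77
eef_pos: [0.5341, 0.0584, 0.0423]
eef_rot: [-0.0, 0.21, 0.978, -0.0]
wrist_force: [-0.3, -0.1, -2.3]
opening: 0.715
time_s: 8.02
eef_pos: [0.5339, 0.0584, 0.0401]
eef_rot: [-0.001, 0.21, 0.978, -0.0]
wrist_force: [-0.5, 0.5, -2.5]
opening: 0.714
```

```bash
python3 -m jog '[[[0,0,1],[0,0,0],0.5],[[0,0,2],[0,0,0],0.5],[[0,0,2],[0,0,0],0.5]]'
```

```text
time_s: 8.27
eef_pos: [0.5337, 0.0584, 0.0378]
eef_rot: [-0.001, 0.21, 0.978, -0.0]
wrist_force: [-0.2, -0.7, -2.9]
opening: 0.715
```

It has entered the 31 mm step without contact, so I'll continue down.

```bash
python3 -m jog '[[[0,0,1.5],[0,0,0],0.5],[[0,0,3],[0,0,0],0.5],[[0,0,4],[0,0,0],0.5],[[0,0,4],[0,0,0],0.5]]'
python3 -m jog '[[[0,0,1.5],[0,0,0],0.5],[[0,0,3],[0,0,0],0.5],[[0,0,4],[0,0,0],0.5],[[0,0,4],[0,0,0],0.5]]'
python3 -m jog '[[[0,0,1],[0,0,0],0.5],[[0,0,1.5],[0,0,0],0.5],[[0,0,1.5],[0,0,0],0.5]]'
```

```text
time_s: 8.6
eef_pos: [0.5335, 0.0584, 0.0335]
eef_rot: [-0.001, 0.21, 0.978, -0.0]
wrist_force: [0.1, -0.3, -3.1]
opening: 0.714
time_s: 8.93
eef_pos: [0.5332, 0.0584, 0.0291]
eef_rot: [-0.001, 0.21, 0.978, -0.0]
wrist_force: [0.9, -0.8, -3.2]
opening: 0.714
time_s: 9.18
eef_pos: [0.5331, 0.0585, 0.0275]
eef_rot: [-0.001, 0.21, 0.978, -0.0]
wrist_force: [-0.3, -0.3, -3.6]
opening: 0.716
```

```bash
python3 -m jog '[[[0.5,0,0.5],[0,0,0],0.5],[[0.5,0,1],[0,0,0],0.5]]'
python3 -m jog '[[[0,0,0.5],[0,0,0],0.5],[[0,0,0.7],[0,0,0],0.5]]'
```

```text
time_s: 9.35
eef_pos: [0.5326, 0.0587, 0.0265]
eef_rot: [-0.001, 0.21, 0.978, -0.0]
wrist_force: [-0.2, -0.4, 2.4]
opening: 0.714
time_s: 9.52
eef_pos: [0.5326, 0.0587, 0.0264]
eef_rot: [-0.002, 0.21, 0.978, -0.0]
wrist_force: [-4.8, -0.4, 7.2]
opening: 0.714
```

It's seated with light contact at about 7 N. Now release and rise.

```bash
python3 -m jog '[[[0,0,-0.4],[0,0,0],0.75],[[0,0,-0.4],[0,0,0],0.82],[[0,0,-0.4],[0,0,0],0.85],[[0,0,-0.4],[0,0,0],0.85]]'
python3 -m jog '[[[0,0,-10],[0,0,0],0.85],[[0,0,-30],[0,0,0],0.85],[[0,0,-60],[0,0,0],0.85],[[0,0,-95],[0,0,0],0.85],[[0,0,-110],[0,0,0],0.85]]'
python3 -c "
from h import *
to(.447,-.193,.12)
snap('scene','L3',[.5359,.0587,.055],55,45,7)
tip('L3.npz');ringfit('L3.npz',(.534,.0588),.033,.032,.017)
"
```

```text
time_s: 9.85
eef_pos: [0.533, 0.0587, 0.0271]
eef_rot: [-0.001, 0.21, 0.978, -0.0]
wrist_force: [-0.0, 0.2, 0.3]
opening: 0.854
time_s: 10.27
eef_pos: [0.5355, 0.0585, 0.1421]
eef_rot: [0.002, 0.21, 0.978, 0.0]
wrist_force: [1.3, -1.1, 0.4]
opening: 0.85
t 10.27 pos [0.5355 0.0585 0.1421] F [ 1.3 -1.1  0.4] op 0.85 | shift [ -22.3 -265.7   21.9] turn [ 0.001  0.003 -0.002]
scene origin 180 227 k 7
tip 35 midbox [0.5338 0.0588 0.0637] ext [0.0115 0.0101 0.0068]
ring inner [0.5355 0.0579] 0.0167 outer [0.5332 0.059 ] 0.0313 mean [0.5299 0.0607] z 0.0328 n 504
```

View pics/L3.png

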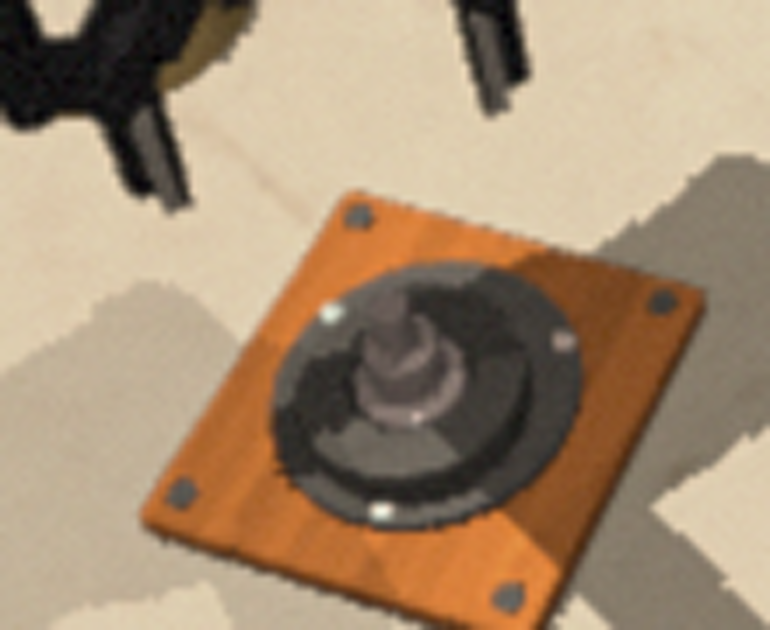

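```bash
python3 -m jog '[[[-3,-40,0],[0.001,0.003,-0.002],0.8],[[-6,-80,0],[0.001,0.003,-0.002],0.75],[[-10,-120,5],[0.001,0.003,-0.002],0.72],[[-13,-160,15],[0.001,0.003,-0.002],0.72],[[-17,-200,30],[0.001,0.003,-0.002],0.72],[[-20,-235,50],[0.001,0.003,-0.002],0.72],[[-22,-258,75],[0.001,0.003,-0.002],0.72],[[-22,-265.7,90],[0.001,0.003,-0.002],0.72],[[-22,-265.7,95],[0.001,0.003,-0.002],0.72],[[-22,-265.7,95],[0.001,0.003,-0.002],0.72]]'
python3 -c "
from h import *
to(.447,-.1932,.0125)
for n in('scene','top'): snap(n,'gM_'+n,[.447,-.193,.03],55,45,6)
"
```

```text
time_s: 11.15
eef_pos: [0.4476, -0.1926, 0.0475]
eef_rot: [0.001, 0.209, 0.978, 0.001]
wrist_force: [-0.2, -0.4, 1.3]
opening: 0.72
t 11.15 pos [ 0.4476 -0.1926  0.0475] F [-0.2 -0.4  1.3] op 0.72 | shift [ 0.3 -0.9 35. ] turn [ 0.002  0.001 -0.001]
scene origin 301 187 k 6
top origin 267 205 k 6
```

View pics/gM_scene.png

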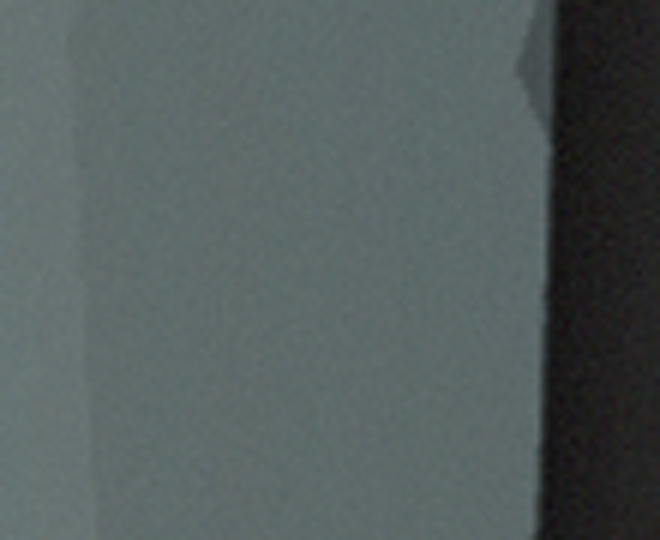

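The view is blocked by the arm, as before. I'll descend by measurement and feel, as I did for the large ring.

```bash
python3 -m jog '[[[0.3,-0.9,10],[0.002,0.001,0],0.72],[[0.3,-0.9,20],[0.002,0.001,0],0.72],[[0.3,-0.9,28],[0.002,0.001,0],0.72],[[0.3,-0.9,32],[0.002,0.001,0],0.72],[[0.3,-0.9,33.5],[0.002,0.001,0],0.72],[[0.3,-0.9,34],[0.002,0.001,0],0.72]]'
python3 -c "
from h import *
to(.447,-.1932,.0125)"
```

```text
time_s: 11.75
eef_pos: [0.4485, -0.1928, 0.0146]
eef_rot: [0.001, 0.208, 0.978, -0.0]
wrist_force: [-0.5, 0.2, 0.8]
opening: 0.721
t 11.75 pos [ 0.4485 -0.1928  0.0146] F [-0.5  0.2  0.8] op 0.721 | shift [ 1.3 -1.   2.1] turn [-0.001  0.002  0.001]
```

```bash
python3 -m jog '[[[1.3,-1,1],[0,0.002,0.001],0.72],[[1.3,-1,1.6],[0,0.002,0.001],0.7],[[1.3,-1,1.6],[0,0.002,0.001],0.65],[[1.3,-1,1.6],[0,0.002,0.001],0.6],[[1.3,-1,1.6],[0,0.002,0.001],0.5],[[1.3,-1,1.6],[0,0.002,0.001],0.4],[[1.3,-1,1.6],[0,0.002,0.001],0.4],[[1.3,-1,1.6],[0,0.002,0.001],0.4]]'
python3 -m jog '[[[0,0,0],[0,0,0],0.4],[[0,0,0],[0,0,0],0.4],[[0,0,0],[0,0,0],0.4]]'
```

```text
time_s: 12.42
eef_pos: [0.4471, -0.1934, 0.0138]
eef_rot: [0.0, 0.208, 0.978, -0.0]
wrist_force: [-2.9, 0.3, 7.3]
opening: 0.582
time_s: 12.67
eef_pos: [0.4471, -0.1935, 0.0139]
eef_rot: [0.0, 0.209, 0.978, -0.0]
wrist_force: [-0.5, 0.2, 1.9]
opening: 0.575
```

```bash
python3 -m jog '[[[0,0,-10],[0,0,0],0.4],[[0,0,-25],[0,0,0],0.4],[[0,0,-50],[0,0,0],0.4],[[0,0,-80],[0,0,0],0.4],[[0,0,-105],[0,0,0],0.4],[[0,0,-105],[0,0,0],0.4]]'
python3 -c "
from h import *
to(.5338,.0583,.115)"
```

```text
time_s: 13.17
eef_pos: [0.4501, -0.1955, 0.1246]
eef_rot: [0.005, 0.208, 0.978, -0.002]
wrist_force: [1.0, -1.1, -1.0]
opening: 0.579
t 13.17 pos [ 0.4501 -0.1955  0.1246] F [ 1.  -1.1 -1. ] op 0.579 | shift [ 27.1 265.9   8.5] turn [-0.003  0.01   0.001]
```

```bash
python3 -m jog '[[[4,40,0],[-0.003,0.01,0],0.4],[[8,80,0],[-0.003,0.01,0],0.4],[[12,120,0],[-0.003,0.01,0],0.4],[[16,160,0],[-0.003,0.01,0],0.4],[[20,200,0],[-0.003,0.01,0],0.4],[[24,235,3],[-0.003,0.01,0.001],0.4],[[26,255,6],[-0.003,0.01,0.001],0.4],[[27.1,265.9,8.5],[-0.003,0.01,0.001],0.4],[[27.1,265.9,8.5],[-0.003,0.01,0.001],0.4],[[27.1,265.9,8.5],[-0.003,0.01,0.001],0.4]]'
python3 -c "
from h import *
to(.5338,.0583,.083)
snap('scene','M1',[.5359,.0587,.08],55,50,6.5)
ringfit('M1.npz',(.5338,.0583),.1175,.026,.012)"
```

```text
time_s: 14.0
eef_pos: [0.5331, 0.0581, 0.1143]
eef_rot: [-0.001, 0.208, 0.978, -0.0]
wrist_force: [0.8, -0.7, -1.3]
opening: 0.572
t 14.0 pos [0.5331 0.0581 0.1143] F [ 0.8 -0.7 -1.3] op 0.572 | shift [-0.6  0.5 31.3] turn [-0.001 -0.001  0.001]
scene origin 178 215 k 6.5
ring inner [0.5337 0.0585] 0.0134 outer [0.5324 0.059 ] 0.0248 mean [0.5315 0.0598] z 0.1164 n 390
```

View pics/M1.png

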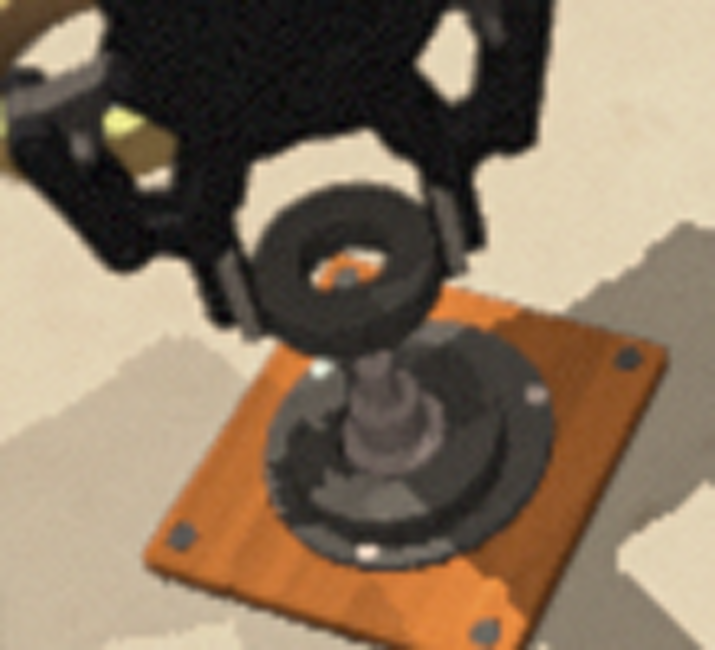

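```bash
python3 -m jog '[[[-0.6,0.4,12],[0,0,0],0.4],[[-0.6,0.4,25],[0,0,0],0.4],[[-0.6,0.4,36],[0,0,0],0.4],[[-0.6,0.4,42],[0,0,0],0.4],[[-0.6,0.4,45],[0,0,0],0.4],[[-0.6,0.4,45],[0,0,0],0.4]]'
python3 -c "
from h import *
to(.5338,.0583,.0665)
snap('scene','M2',[.5359,.0587,.06],55,45,7)
ringfit('M2.npz',(.5338,.0583),.0705,.026,.012)
tip('M2.npz',R=.01)
to(.5338,.0583,.0625)"
```

```text
time_s: 14.55
eef_pos: [0.5333, 0.0571, 0.0686]
eef_rot: [-0.001, 0.209, 0.978, -0.0]
wrist_force: [-0.3, -0.3, -1.9]
opening: 0.576
t 14.55 pos [0.5333 0.0571 0.0686] F [-0.3 -0.3 -1.9] op 0.576 | shift [-0.   1.3  2.1] turn [-0.001 -0.003 -0.001]
scene origin 179 226 k 7
ring inner [0.5334 0.0577] 0.0129 outer [0.5321 0.0581] 0.0248 mean [0.5311 0.0587] z 0.0705 n 394
tip 31 midbox [0.5338 0.0592 0.0644] ext [0.0112 0.0099 0.0074]
t 14.6 pos [0.5338 0.0572 0.0693] F [ 0.1 -0.2 -1.8] op 0.577 | shift [0.4 1.  6.8] turn [-0.001 -0.002 -0.001]
```

View pics/M2.png

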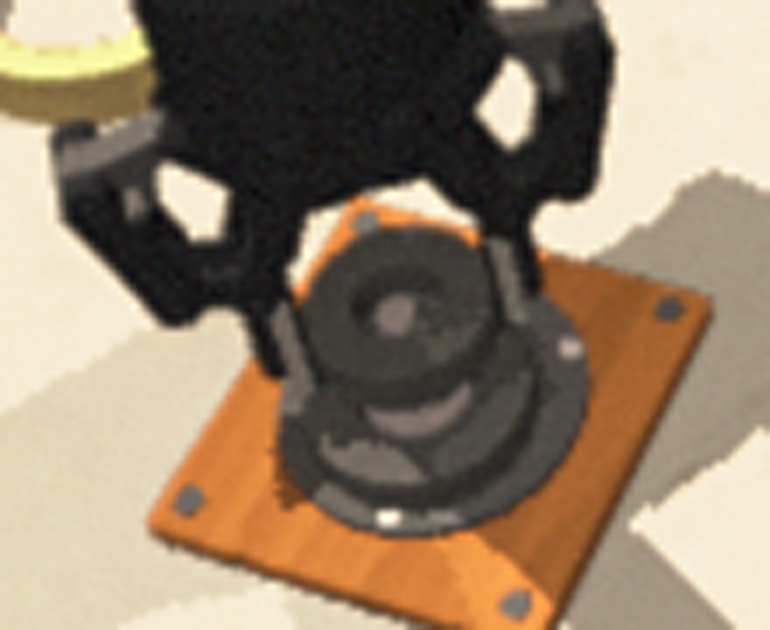

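```bash
python3 -m jog '[[[0.2,1,1.5],[0,0,0],0.4],[[0.2,1,4],[0,0,0],0.4],[[0.2,1.1,5],[0,0,0],0.4],[[0.2,1.1,5],[0,0,0],0.4]]'
python3 -c "
from h import *
to(.5341,.0584,.060)"
```

```text
time_s: 14.93
eef_pos: [0.534, 0.0584, 0.0642]
eef_rot: [-0.001, 0.209, 0.978, -0.0]
wrist_force: [-0.2, -0.3, -2.5]
opening: 0.577
t 14.93 pos [0.534  0.0584 0.0642] F [-0.2 -0.3 -2.5] op 0.577 | shift [-0.1  0.   4.2] turn [-0.001 -0.001 -0.001]
```

```bash
python3 -m jog '[[[-0.1,0,1],[0,0,0],0.4],[[-0.1,0,2],[0,0,0],0.4],[[-0.1,0,2],[0,0,0],0.4]]'
python3 -m jog '[[[-0.2,0,1],[0,0,0],0.4],[[-0.2,0,2],[0,0,0],0.4],[[-0.2,0,2],[0,0,0],0.4]]'
```

```text
time_s: 15.18
eef_pos: [0.534, 0.0584, 0.0621]
eef_rot: [-0.001, 0.209, 0.978, -0.0]
wrist_force: [-0.2, -0.1, -1.4]
opening: 0.573
time_s: 15.43
eef_pos: [0.5341, 0.0584, 0.0599]
eef_rot: [-0.001, 0.209, 0.978, -0.0]
wrist_force: [0.7, 0.2, -2.3]
opening: 0.574
```

```bash
python3 -m jog '[[[-0.2,0,1],[0,0,0],0.4],[[-0.2,0,2],[0,0,0],0.4],[[-0.2,0,2],[0,0,0],0.4]]'
```

```text
time_s: 15.68
eef_pos: [0.5341, 0.0583, 0.0576]
eef_rot: [-0.001, 0.209, 0.978, -0.0]
wrist_force: [-0.8, 0.3, -2.0]
opening: 0.574
```

Bottom is at about 44 mm, so it's on the 21 mm step and free. Continuing down to TCP ≈ 47 mm.

```bash
python3 -m jog '[[[-0.2,0,1.5],[0,0,0],0.4],[[-0.2,0,3],[0,0,0],0.4],[[-0.2,0,4],[0,0,0],0.4],[[-0.2,0,4],[0,0,0],0.4]]'
python3 -m jog '[[[-0.2,0,1.5],[0,0,0],0.4],[[-0.2,0,3],[0,0,0],0.4],[[-0.2,0,4],[0,0,0],0.4],[[-0.2,0,4],[0,0,0],0.4]]'
python3 -m jog '[[[-0.2,0,1],[0,0,0],0.4],[[-0.2,0,1.7],[0,0,0],0.4]]'
```

```text
time_s: 16.02
eef_pos: [0.534, 0.0582, 0.0533]
eef_rot: [-0.002, 0.209, 0.978, -0.0]
wrist_force: [-0.8, 0.2, -1.7]
opening: 0.577
time_s: 16.35
eef_pos: [0.534, 0.0582, 0.049]
eef_rot: [-0.002, 0.209, 0.978, -0.0]
wrist_force: [0.2, 0.3, -1.4]
opening: 0.578
time_s: 16.52
eef_pos: [0.5341, 0.058, 0.0472]
eef_rot: [-0.002, 0.209, 0.978, -0.0]
wrist_force: [0.0, 0.0, -1.0]
opening: 0.576
```

```bash
python3 -m jog '[[[0,0,0.5],[0,0,0],0.4],[[0,0,0.8],[0,0,0],0.4]]'
python3 -m jog '[[[0,0,0.5],[0,0,0],0.4],[[0,0,0.5],[0,0,0],0.4]]'
```

```text
time_s: 16.68
eef_pos: [0.5341, 0.0581, 0.0469]
eef_rot: [-0.002, 0.209, 0.978, -0.0]
wrist_force: [-3.2, -0.2, 7.7]
opening: 0.576
time_s: 16.85
eef_pos: [0.5342, 0.0581, 0.0469]
eef_rot: [-0.002, 0.209, 0.978, -0.001]
wrist_force: [-2.9, -0.3, 4.7]
opening: 0.576
```

Seated at the predicted height. Release and go back up.

```bash
python3 -m jog '[[[0,0,-0.4],[0,0,0],0.62],[[0,0,-0.4],[0,0,0],0.68],[[0,0,-0.4],[0,0,0],0.72],[[0,0,-0.4],[0,0,0],0.72]]'
python3 -m jog '[[[0,0,-10],[0,0,0],0.72],[[0,0,-30],[0,0,0],0.72],[[0,0,-60],[0,0,0],0.72],[[0,0,-90],[0,0,0],0.72],[[0,0,-95],[0,0,0],0.72]]'
python3 -c "
from h import *
to(.606,-.182,.12)
snap('scene','M3',[.5359,.0587,.055],55,45,7)
tip('M3.npz',R=.01);ringfit('M3.npz',(.534,.0588),.049,.026,.012)
"
```

```text
time_s: 17.18
eef_pos: [0.5343, 0.058, 0.0473]
eef_rot: [-0.002, 0.209, 0.978, -0.001]
wrist_force: [0.1, 0.1, -0.2]
opening: 0.721
time_s: 17.6
eef_pos: [0.538, 0.0578, 0.1483]
eef_rot: [0.003, 0.209, 0.978, -0.0]
wrist_force: [0.1, 0.0, 1.5]
opening: 0.721
t 17.6 pos [0.538  0.0578 0.1483] F [0.1 0.  1.5] op 0.721 | shift [-159.9 -191.1   29. ] turn [ 0.001  0.005 -0.   ]
scene origin 180 227 k 7
tip 32 midbox [0.5336 0.0592 0.0641] ext [0.0126 0.0101 0.0067]
ring inner [0.537  0.0575] 0.0121 outer [0.5338 0.0585] 0.0251 mean [0.5327 0.0591] z 0.0489 n 375
```

View pics/M3.png

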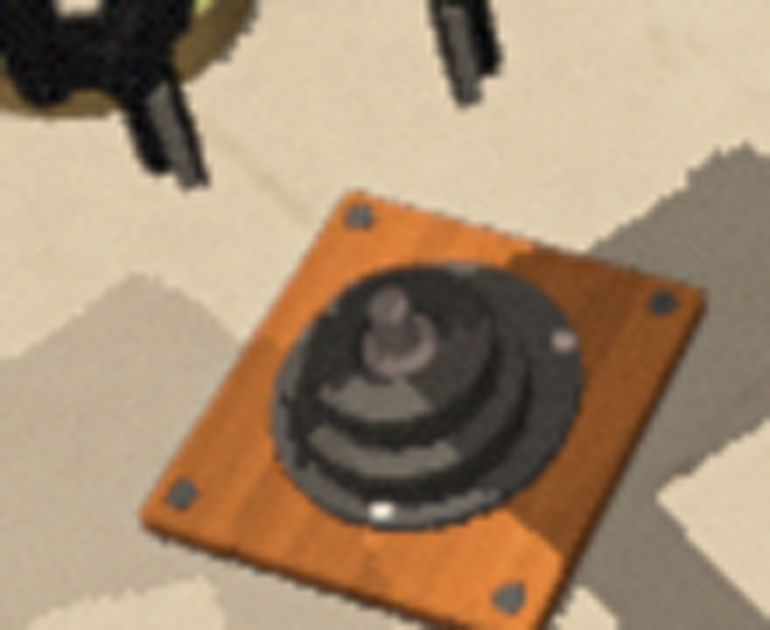

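```bash
python3 -m jog '[[[-25,-30,0],[0.001,0.005,0],0.7],[[-50,-60,0],[0.001,0.005,0],0.65],[[-75,-90,5],[0.001,0.005,0],0.58],[[-100,-120,15],[0.001,0.005,0],0.58],[[-125,-149,30],[0.001,0.005,0],0.58],[[-145,-173,50],[0.001,0.005,0],0.58],[[-156,-187,75],[0.001,0.005,0],0.58],[[-160,-191.1,95],[0.001,0.005,0],0.58],[[-160,-191.1,98],[0.001,0.005,0],0.58],[[-160,-191.1,98],[0.001,0.005,0],0.58]]'
python3 -c "
from h import *
to(.6062,-.1818,.018)"
```

```text
time_s: 18.48
eef_pos: [0.604, -0.1813, 0.0473]
eef_rot: [-0.003, 0.209, 0.978, 0.001]
wrist_force: [-0.1, 0.5, 0.6]
opening: 0.581
t 18.48 pos [ 0.604  -0.1813  0.0473] F [-0.1  0.5  0.6] op 0.581 | shift [-2.4  0.4 29.2] turn [ 0.    -0.006 -0.001]
```

```bash
python3 -m jog '[[[-2,0.4,8],[0,-0.006,0],0.58],[[-2,0.4,16],[0,-0.006,0],0.58],[[-2,0.4,23],[0,-0.006,0],0.58],[[-2,0.4,27],[0,-0.006,0],0.58],[[-2,0.4,29],[0,-0.006,0],0.58],[[-2,0.4,29],[0,-0.006,0],0.58]]'
python3 -c "
from h import *
to(.6062,-.1818,.0155)"
```

```text
time_s: 18.98
eef_pos: [0.6057, -0.1812, 0.0179]
eef_rot: [-0.0, 0.209, 0.978, 0.0]
wrist_force: [0.4, -0.1, -0.9]
opening: 0.579
t 18.98 pos [ 0.6057 -0.1812  0.0179] F [ 0.4 -0.1 -0.9] op 0.579 | shift [-0.7 -0.3  2.4] turn [ 0.    -0.    -0.001]
```

```bash
python3 -m jog '[[[-0.6,-0.3,1.2],[0,0,0],0.58],[[-0.6,-0.3,2],[0,0,0],0.56],[[-0.6,-0.3,2],[0,0,0],0.5],[[-0.6,-0.3,2],[0,0,0],0.45],[[-0.6,-0.3,2],[0,0,0],0.35],[[-0.6,-0.3,2],[0,0,0],0.25],[[-0.6,-0.3,2],[0,0,0],0.25],[[-0.6,-0.3,2],[0,0,0],0.25]]'
python3 -m jog '[[[0,0,0],[0,0,0],0.25],[[0,0,0],[0,0,0],0.25],[[0,0,0],[0,0,0],0.25]]'
```

```text
time_s: 19.65
eef_pos: [0.6064, -0.1819, 0.0167]
eef_rot: [0.0, 0.209, 0.978, 0.0]
wrist_force: [-2.7, 1.0, 4.5]
opening: 0.441
time_s: 19.9
eef_pos: [0.6065, -0.182, 0.0167]
eef_rot: [0.0, 0.209, 0.978, 0.0]
wrist_force: [-0.3, 0.6, 1.1]
opening: 0.438
```

```bash
python3 -m jog '[[[0,0,-10],[0,0,0],0.25],[[0,0,-25],[0,0,0],0.25],[[0,0,-50],[0,0,0],0.25],[[0,0,-80],[0,0,0],0.25],[[0,0,-105],[0,0,0],0.25],[[0,0,-105],[0,0,0],0.25]]'
python3 -c "
from h import *
to(.5341,.0584,.11)"
```

```text
time_s: 20.4
eef_pos: [0.6103, -0.1838, 0.1298]
eef_rot: [0.006, 0.209, 0.978, -0.001]
wrist_force: [0.8, -0.7, 0.4]
opening: 0.443
t 20.4 pos [ 0.6103 -0.1838  0.1298] F [ 0.8 -0.7  0.4] op 0.443 | shift [168.8 189.9  17.6] turn [-0.     0.012 -0.001]
```

```bash
python3 -m jog '[[[26,29,0],[0,0.012,0],0.25],[[52,58,0],[0,0.012,0],0.25],[[78,88,0],[0,0.012,0],0.25],[[104,117,0],[0,0.012,0],0.25],[[130,146,3],[0,0.012,0],0.25],[[150,169,8],[0,0.012,0],0.25],[[163,183,13],[0,0.012,0],0.25],[[168.8,189.9,16],[0,0.012,0],0.25],[[168.8,189.9,17],[0,0.012,0],0.25],[[168.8,189.9,17],[0,0.012,0],0.25]]'
python3 -c "
from h import *
to(.5341,.0584,.0865)
snap('scene','S1',[.5359,.0587,.085],55,50,6.5)
ringfit('S1.npz',(.534,.0584),.11,.020,.007)
tip('S1.npz',R=.01)"
```

```text
time_s: 21.23
eef_pos: [0.5344, 0.058, 0.1109]
eef_rot: [0.0, 0.209, 0.978, -0.0]
wrist_force: [-0.0, 0.2, -1.5]
opening: 0.438
t 21.23 pos [0.5344 0.058  0.1109] F [-0.   0.2 -1.5] op 0.438 | shift [ 0.5  0.2 24.4] turn [-0.001  0.001  0.   ]
scene origin 177 213 k 6.5
ring inner [0.5337 0.0581] 0.0086 outer [0.5339 0.0587] 0.019 mean [0.5334 0.0591] z 0.1101 n 276
tip 31 midbox [0.5348 0.0589 0.0643] ext [0.0107 0.0096 0.0078]
```

View pics/S1.png

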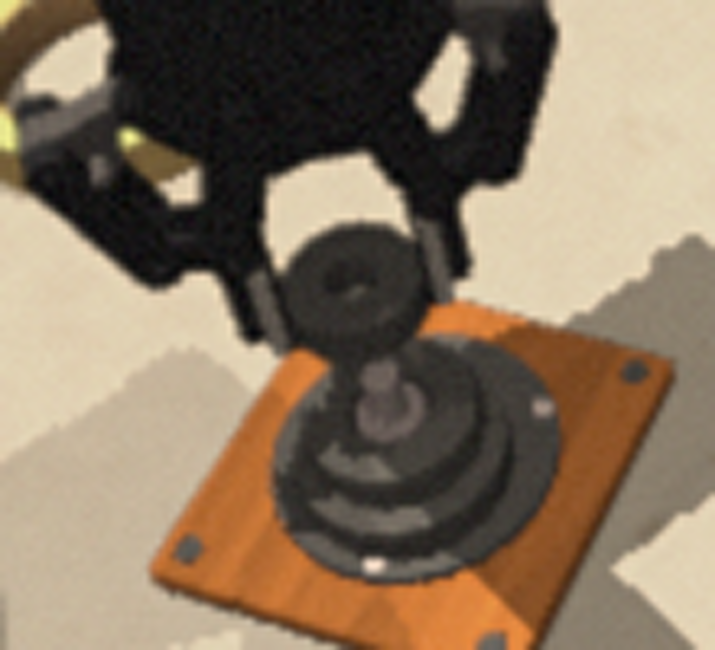

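```bash
python3 -m jog '[[[0.4,0.3,6],[0,0,0],0.25],[[0.4,0.3,13],[0,0,0],0.25],[[0.4,0.3,19],[0,0,0],0.25],[[0.4,0.3,22],[0,0,0],0.25],[[0.4,0.3,22.5],[0,0,0],0.25],[[0.4,0.3,22.5],[0,0,0],0.25]]'
python3 -c "
from h import *
to(.5341,.0584,.085)"
```

```text
time_s: 21.78
eef_pos: [0.5343, 0.0576, 0.088]
eef_rot: [0.0, 0.209, 0.978, -0.0]
wrist_force: [-0.4, 0.5, -0.4]
opening: 0.441
t 21.78 pos [0.5343 0.0576 0.088 ] F [-0.4  0.5 -0.4] op 0.441 | shift [0.5 0.6 3. ] turn [-0.001  0.    -0.001]
```

```bash
python3 -m jog '[[[0.4,0.7,1],[0,0,0],0.25],[[0.4,0.7,2.5],[0,0,0],0.25],[[0.4,0.7,2.5],[0,0,0],0.25]]'
python3 -c "
from h import *
to(.5341,.0584,.0825)
snap('scene','S2',[.5359,.0587,.075],40,35,9)
ringfit('S2.npz',(.534,.0584),.085,.020,.007)"
```

```text
time_s: 22.03
eef_pos: [0.5342, 0.0585, 0.0854]
eef_rot: [-0.0, 0.209, 0.978, -0.0]
wrist_force: [-0.9, 0.1, -0.7]
opening: 0.44
t 22.03 pos [0.5342 0.0585 0.0854] F [-0.9  0.1 -0.7] op 0.44 | shift [ 0.  -0.1  2.9] turn [-0.001  0.    -0.001]
scene origin 193 231 k 9
ring inner [0.5349 0.0586] 0.0087 outer [0.5332 0.0595] 0.0191 mean [0.5327 0.0598] z 0.0848 n 263
```

View pics/S2.png

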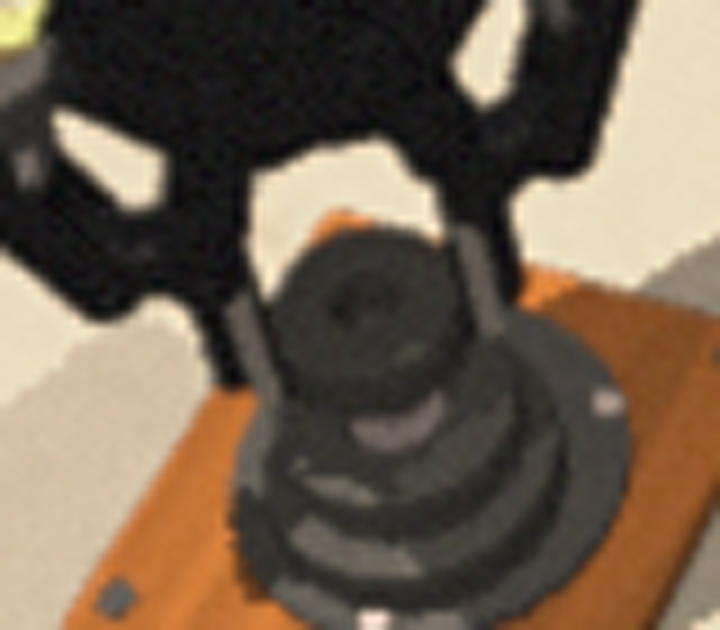

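The small ring is poised over the tip and its position agrees with the spindle. I'll lower it by feel.

```bash
python3 -m jog '[[[0,-0.1,1],[0,0,0],0.25],[[0,-0.1,2],[0,0,0],0.25],[[0,-0.1,2],[0,0,0],0.25]]'
python3 -m jog '[[[0,0,1],[0,0,0],0.25],[[0,0,1.5],[0,0,0],0.25],[[0,0,1.5],[0,0,0],0.25]]'
```

```text
time_s: 22.33
eef_pos: [0.5341, 0.0585, 0.0834]
eef_rot: [-0.0, 0.209, 0.978, -0.0]
wrist_force: [-0.2, 0.0, -0.8]
opening: 0.437
time_s: 22.58
eef_pos: [0.5339, 0.0585, 0.0817]
eef_rot: [-0.0, 0.209, 0.978, -0.0]
wrist_force: [0.5, -0.5, -0.9]
opening: 0.436
```

```bash
python3 -m jog '[[[0,0,1],[0,0,0],0.25],[[0,0,1.5],[0,0,0],0.25],[[0,0,1.5],[0,0,0],0.25]]'
```

```text
time_s: 22.83
eef_pos: [0.5338, 0.0585, 0.08]
eef_rot: [-0.0, 0.209, 0.978, -0.0]
wrist_force: [-0.0, 0.4, -0.8]
opening: 0.437
```

Entered with no contact (bottom ≈ 63 mm, tip at 66). Continuing to TCP ≈ 65.7 mm.

```bash
python3 -m jog '[[[-0.2,0,1.5],[0,0,0],0.25],[[-0.2,0,3],[0,0,0],0.25],[[-0.2,0,4],[0,0,0],0.25],[[-0.2,0,4],[0,0,0],0.25]]'
python3 -m jog '[[[-0.2,0,1.5],[0,0,0],0.25],[[-0.2,0,3],[0,0,0],0.25],[[-0.2,0,4],[0,0,0],0.25],[[-0.2,0,4],[0,0,0],0.25]]'
python3 -m jog '[[[-0.2,0,1.5],[0,0,0],0.25],[[-0.2,0,3],[0,0,0],0.25],[[-0.2,0,3.5],[0,0,0],0.25],[[-0.2,0,3.5],[0,0,0],0.25]]'
```

```text
time_s: 23.17
eef_pos: [0.5338, 0.0584, 0.0757]
eef_rot: [-0.001, 0.209, 0.978, -0.001]
wrist_force: [-0.1, 0.0, -0.2]
opening: 0.441
time_s: 23.5
eef_pos: [0.5337, 0.0583, 0.0713]
eef_rot: [-0.001, 0.209, 0.978, -0.001]
wrist_force: [-0.5, 0.3, -2.0]
opening: 0.439
time_s: 23.83
eef_pos: [0.5338, 0.0582, 0.0676]
eef_rot: [-0.001, 0.209, 0.978, -0.001]
wrist_force: [0.2, 0.5, -0.8]
opening: 0.442
```

```bash
python3 -m jog '[[[0,0,0.7],[0,0,0],0.25],[[0,0,1.4],[0,0,0],0.25]]'
python3 -m jog '[[[0,0,0.5],[0,0,0],0.25],[[0,0,0.8],[0,0,0],0.25]]'
```

```text
time_s: 24.0
eef_pos: [0.5338, 0.0583, 0.0662]
eef_rot: [-0.001, 0.209, 0.978, -0.001]
wrist_force: [-0.8, -0.7, -1.1]
opening: 0.436
time_s: 24.17
eef_pos: [0.5338, 0.0583, 0.0656]
eef_rot: [-0.001, 0.209, 0.978, -0.001]
wrist_force: [-1.8, -0.4, 4.7]
opening: 0.438
```

```bash
python3 -m jog '[[[0,0,0.3],[0,0,0],0.25],[[0,0,0.3],[0,0,0],0.25]]'
python3 -m jog '[[[0,0,-0.4],[0,0,0],0.5],[[0,0,-0.4],[0,0,0],0.56],[[0,0,-0.4],[0,0,0],0.6],[[0,0,-0.4],[0,0,0],0.6]]'
python3 -m jog '[[[0,0,-10],[0,0,0],0.6],[[0,0,-30],[0,0,0],0.6],[[0,0,-60],[0,0,0],0.6],[[0,0,-90],[0,0,0],0.6],[[0,0,-110],[0,0,0],0.6],[[0,0,-110],[0,0,0],0.6]]'
python3 -c "
from h import *
to(.534,.058,.18)
snap('scene','S3',[.5359,.0587,.055],55,45,7)
tip('S3.npz',R=.008)
for z,R,r in((.065,.02,.007),(.049,.026,.02),(.033,.032,.026)): ringfit('S3.npz',(.534,.0588),z,R,r)
p,d=camera('scene');cv2.imwrite('pics/fin.png',p[...,::-1])
"
```

```text
time_s: 24.33
eef_pos: [0.5338, 0.0583, 0.0656]
eef_rot: [-0.001, 0.209, 0.978, -0.001]
wrist_force: [-2.4, -0.7, 4.6]
opening: 0.436
time_s: 24.67
eef_pos: [0.5339, 0.0583, 0.066]
eef_rot: [-0.001, 0.209, 0.978, -0.001]
wrist_force: [-0.3, -0.0, 0.1]
opening: 0.602
time_s: 25.17
eef_pos: [0.5374, 0.0581, 0.182]
eef_rot: [0.004, 0.209, 0.978, -0.0]
wrist_force: [0.6, -0.4, 1.0]
opening: 0.598
t 25.17 pos [0.5374 0.0581 0.182 ] F [ 0.6 -0.4  1. ] op 0.598 | shift [ 3.1 -1.5  2. ] turn [ 0.001  0.007 -0.001]
scene origin 180 227 k 7
tip 44 midbox [0.5334 0.0588 0.0648] ext [0.0146 0.0148 0.007 ]
ring inner [0.5339 0.0598] 0.0075 outer [0.5337 0.0589] 0.0184 mean [0.5333 0.0591] z 0.0649 n 263
ring inner [0.5373 0.0568] 0.021 outer [0.5343 0.0583] 0.0253 mean [0.523  0.0629] z 0.049 n 173
ring inner [0.537  0.0576] 0.0267 outer [0.5329 0.0592] 0.0311 mean [0.5191 0.0657] z 0.0329 n 226
```

View pics/S3.png

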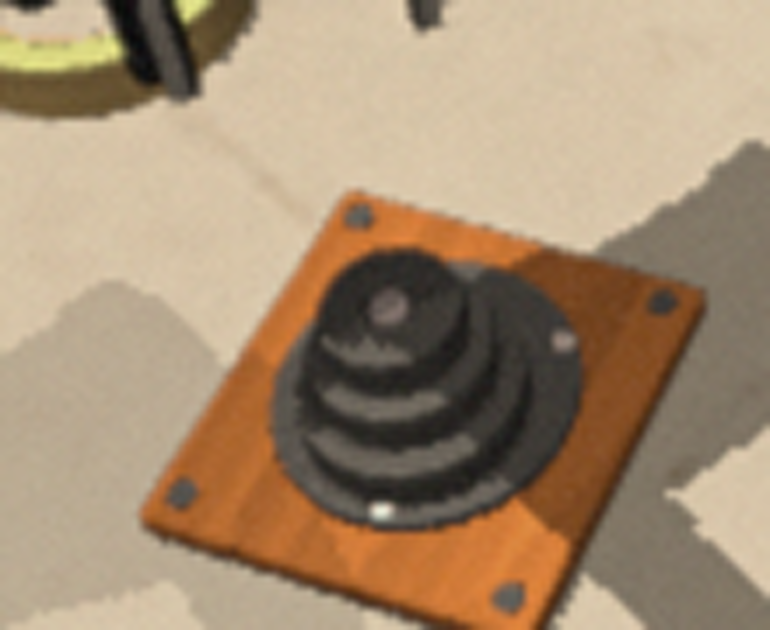

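View pics/fin.png

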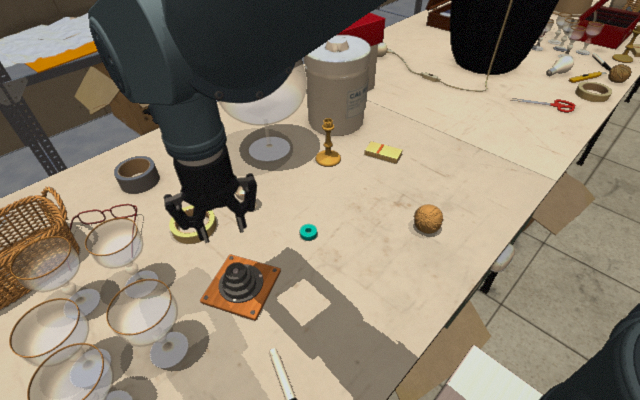

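All three rings are stacked flat at (240,280), with their tops at 33, 49 and 65 mm. The tip shows flush in the small bore, the visible bystanders are where they started, and the gripper is clear. Handing in.

```bash
python3 -c "
from bench import *
print(hand_in())"
```

```text
the job is handed in; nothing more can be done
None
```

The three grey spacers are on the spindle, large, then middle, then small, each lowered by feel. I handed the job in at about 25 s of the 72 s allowed; hand-in reports no verdict.

- **Seating:** the last scene picture put the ring tops at about 33, 49 and 65 mm, matching the home heights to within 0.2 mm. The stack looked flat and centred on the spindle.
- **Force:** wrist-force readings while seating peaked at about 8 N, against the 60 N limit.
- **Bystanders:** the ball, candlestick, tag block and the turquoise look-alike looked unmoved by eye. The egg cup and tape roll were partly hidden behind the gripper in that picture, so I could not fully check them there; the arm never came near them and no reading suggested contact.
- **Checks that failed or disagreed:** the grasps could not be seen, because the arm blocked both cameras, so I relied on the opening and force readings. The two cameras differed by 1 to 3 mm, so I averaged them for the picks and used only the scene camera for the final alignment. Fits to the partly hidden inner edges scattered by about 3 mm, so I went by the outer edges.

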